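# Lay out the soldering mat around the board holder

### The job

Lay out the repair mat around the board holder. Put the blue parts box beside the holder on the side towards the orange multimeter, its long side parallel to the side of the holder, and stand the red-lidded flux jar on the middle of the box; put the gold tip cleaner on the holder's opposite side, and lay the red screwdriver in front of the holder (the robot's side), parallel to its front edge. Leave a gap of about 2 cm between the holder and each of the three, each centred on that side of the holder, everything upright and at rest, and leave the green-lidded jar, the white tube and the amber bottle where they are.

Things in the scene. Friction and masses are not known exactly. Their poses are not given: they have to be found in the camera images.
- holder: Circuit board holder, fixed: aluminium plate 80 (x) by 100 (y) mm, dark steel jaws along front and back edges (tops 21 mm up), green board between. Origin: centre of its underside, on the turquoise mat (top at z = 0.003 m) on which all these things lie. +x points away from the robot within 0.25 rad (front edge at x = -40 mm), +y to its left seen from the robot, z up.
- meter: Orange multimeter lying flat, fixed, 126 (x) by 70 (y) by 28 mm, dial top 35 mm high, with a round dial and a dark display at the far end. It lies to the left or to the right of the holder, centres 210 to 280 mm apart sideways. Origin: centre of its underside; +x points away from the robot, z up.
- parts_box: Loose closed blue plastic parts box, 56 (x, long side) by 44 (y) by 28 mm high, flat top, small white latch on one short side; solid, about 70 g. Origin: centre of its underside; z up. At the start its x axis is within 0.55 rad of the world's x. Goes beside the holder on the multimeter's side: its centre then 92 mm from the holder's centre, its x axis along the holder's x.
- flux_jar: Loose round white jar with a RED lid, 38 mm in diameter, 34 mm high, about 50 g. Origin: centre of its underside; z up. Goes on top of the parts box.
- tip_cleaner: Loose round gold tip cleaner pot filled with brass wool, 52 mm in diameter (from 10 to 34 mm up), about 45 mm high, 140 g. Origin: centre of its underside; z up. Goes beside the holder on the side away from the multimeter: its centre then 96 mm from the holder's centre.
- driver: Loose red screwdriver lying flat, 120 mm long along its x axis: red handle 12 mm wide and high (x -60 to +30 mm; 15 mm end cap), then a 4 mm steel shaft. Does not roll; 30 g. Origin: middle of its length (on the handle), at the underside. At the start x is within 0.55 rad of world x. Goes in front of the holder, its centre line about 67 mm before the holder's centre, either way round.
- green_jar: Bystander, loose, to be left alone: same white jar (38 mm in diameter, 34 mm high) but with a GREEN lid. It stands in the row nearest the robot among the four loose things, neighbours about 125 mm apart. Origin: centre of its underside.
- tube: Bystander, loose, to be left alone: white paste tube with a red band and black cap, lying behind the holder and multimeter, 30 (x) by 86 (y) by 18 mm. Origin: centre of the underside of its white part.
- solvent: Bystander, loose, to be left alone: amber solvent bottle with a white cap, 40 mm in diameter, 75 mm high, standing behind the holder and multimeter. Origin: centre of its underside.

How it is judged:
By the outcome, as a careful person would: the job done as asked, in the order asked, and still so for the second after the job is handed in, with the robot touching nothing.
It also fails if it takes over 96 s, if anything falls off the work surface, if the arm or the gripper's body presses on something with over 40 N, if the wrist force passes 120 N, or if a joint passes its speed limit or range.

### The arm

A 6-joint arm with a two-finger parallel gripper is mounted at the origin on the work surface. World frame = base frame: x ahead of the robot, y to its left, z up, the work surface at z = 0. Lengths are in m, angles in rad, forces in N, time in s.
With the tool pointing down it reaches from about 0.35 to 0.85 m from the base axis. Payload 8.1 kg.
Tool frame: the origin (TCP) lies midway between the tips of the shut fingers; the grasp point (between the pads) lies manip.hold_point_z behind it (manip.hold_point_z is the distance from the TCP to the grasp point, in m); z points along the fingers, y is the direction in which the jaws open and shut (so a half turn about z gives the same grasp; the last joint's range is limited). The gripper opens to 93 mm and grips with 3 to 60 N. Pads are 15 mm wide; open, the fingers measure 128 mm over their backs; the gripper's body (75 mm by 188 mm) begins 65 mm behind the grasp point.
Start: joints at [1.124, 0.13, 1.488, -0, 1.523, -0.085], TCP at [0.212, 0.561, 0.19] pointing down, gripper open.
Joint ranges: [-2.96, 2.96], [-0.89, 2.26], [0.02, 2.5], [-1.34, 4.48], [0, 2.73], [-2.66, 2.66]. Speed limits (rad/s): [2.39, 2.39, 2.79, 3.14, 3.14, 3.14].

### API

Orientations are given as a rotation vector (axis times angle).
In Python, from cell import manip, cams gives the robot as it stands.
- The arm moves only by the shell command python3 -m jog 'ROWS' [FORCE]. ROWS is JSON, a list of rows, each an object of numbers: "x", "y", "z": the shift along the tool's x, y, z in mm; "wx", "wy", "wz": the turn, a rotation vector about the tool's x, y, z in degrees; "fingers": the closure, from -1 (fully open) to 1 (shut). In form: [{"x": .., "y": .., "z": .., "wx": .., "wy": .., "wz": .., "fingers": ..}, ...]. A call has 1 to 12 rows; each row is the pose to reach, as a shift and turn from the pose commanded when the call began, along the tool's axes at that moment; what a row does not reach only later rows make up. A row lasts 1/8 s, in which the tool goes at most 62.5 mm and 10.7 degrees, less where a joint would pass 70% of its speed; a pose out of reach is approached as far as the arm can. A call with a gripper value outside its range is refused whole. The fingers move at their own pace and stop on an object; FORCE is the grip in N (left out, the last holds). Time passes only in rows, so rows that repeat a pose let the fingers close. It gives the time, the measured TCP pose, the force and the opening at its end, in the units of the state.
- manip.get_state(): the state, without advancing time (a new reading comes with each control period).
- cams.snapshot(name): name is "side" or "top"; returns (picture, depth): 384x512x3 uint8, red, green, blue; 384x512 float32, m along the optical axis (not along the pixel's ray), 0 where there is no reading.
- cams.camera_model(name): a dict with "intrinsics" (3x3 intrinsics, pixels), "dist" ([k1, k2, p1, p2, k3] as OpenCV has them; the pictures are not rectified), "origin" and "attitude" of the camera in the world. Camera axes: x right, y down, z forward; pixel columns grow to the right and rows downward; lengths in m; the calibration is good to about 2 mm. A picture is of the moment at which its call begins. camera_model takes no time and is no camera call.
- manip.close_job(): hands the job in, once; it reports no verdict.
Trained networks look in the newest picture that a camera, given by its name, has taken for a name from the list of things; names that differ only in an ending like _2 or _b are one class to them, and where a whole thing is asked for, a point or a joint stands for the part that bears it (a point fixed in the world has none). Each returns a list of dicts, best first, with "conf" (0 to 1); they miss things now and then, are a little off and sometimes report something else, mostly with a low value. They report only what shows in the picture. A call takes as long as a camera call.
- cams.outline_of(camera, target): "pixels" (384x512 bool, what is visible of it) and "box" ([centre column, centre row, width, height] in pixels, round what is visible of it).
The state is a dict: "t": time; "joint_pos": joint angles; "qvel": joint speeds; "effort": joint torques, N m; "tcp_pos": TCP position; "tool_rot": TCP orientation; "contact_force": force on the tool from outside, world axes, zero at the start; "wrist_torque": the same for the moment, N m; "opening": finger opening in m.
Only numpy, scipy, OpenCV 4.12 (cv2) and the standard library are available. Lean on these libraries where they do the work, as an engineer would, in place of code of your own. Each camera call takes 0.05 s, during which the arm holds its last target.

## Working session

There is one attempt and no reset: what is moved stays moved. The work goes in short steps, Python scripts to look and compute and a shell command to move; the robot and the scene stay as the last step left them, time stands still between calls to the robot, and variables do not carry over. Pictures are saved under pics/ and viewed, and the job is handed in when it is done.

```bash
ls; mkdir -p pics; python3 - <<'E'
from cell import manip, cams
import cv2
print(manip.get_state(), manip.hold_point_z)
for n in ["side","top"]:
    p,d=cams.snapshot(n); cv2.imwrite(f"pics/{n}0.png",p[:,:,::-1]); print(n,cams.camera_model(n))
E
```

```text
pics
{'t': 0.0, 'joint_pos': array([ 1.12359788e+00,  1.31191762e-01,  1.48928552e+00,  1.33680607e-05,
        1.52298154e+00, -8.54067106e-02]), 'qvel': array([ 0.00135935,  0.00142765,  0.00024313, -0.0004167 ,  0.00170865,
        0.00036321]), 'effort': array([ 1.01225865e-03, -5.59816682e+01, -4.91778624e+01,  7.71702966e-02,
        3.49748146e-02, -1.50570631e-04]), 'tcp_pos': array([0.21207715, 0.56060192, 0.18896579]), 'tool_rot': array([-5.65116856e-01, -3.08983380e+00,  2.82207014e-03]), 'contact_force': array([-1.49103927,  0.48840465, -0.61118838]), 'wrist_torque': array([-0.00562756, -0.01219821, -0.02763501]), 'opening': 0.0932184947619863} 0.0188
side {'intrinsics': array([[461.48081414,   0.        , 256.26082364],
       [  0.        , 461.48081414, 193.26257323],
       [  0.        ,   0.        ,   1.        ]]), 'dist': array([0.02770754, 0.        , 0.        , 0.        , 0.        ]), 'origin': array([ 0.14306013, -0.45207567,  0.78455697]), 'attitude': array([-2.2475189 ,  0.97664371, -0.35302165])}
top {'intrinsics': array([[366.64154786,   0.        , 248.27328918],
       [  0.        , 366.64154786, 187.40995631],
       [  0.        ,   0.        ,   1.        ]]), 'dist': array([0.00650433, 0.        , 0.        , 0.        , 0.        ]), 'origin': array([ 0.52035682, -0.00170249,  0.8264361 ]), 'attitude': array([-2.17233669,  2.12588136, -0.10406511])}
```

View pics/side0.png

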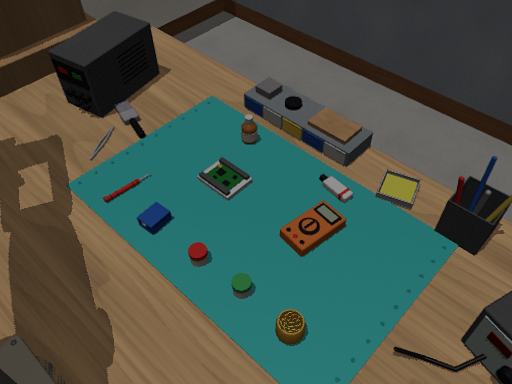

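View pics/top0.png

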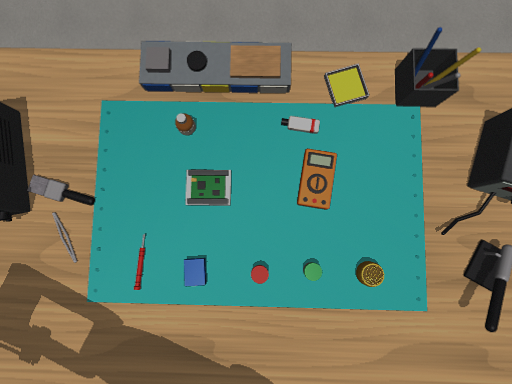

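The top view shows the holder at about (209,187) and the meter to its right, on the -y side, at (317,180). The front row is driver (140,262), box (195,271), red jar (260,274), green jar (313,271) and gold pot (371,274). Next I'll measure them.

```bash
cat > h.py <<'E'
from cell import manip, cams
import numpy as np, cv2
from scipy.spatial.transform import Rotation as R
H=dict(holder=.021,meter=.028,parts_box=.028,flux_jar=.034,tip_cleaner=.045,driver=.012,green_jar=.034,tube=.018,solvent=.075)
def cloud(cam,mask,d):
    m=cams.camera_model(cam); v,u=np.nonzero(mask&(d>0))
    p=cv2.undistortPoints(np.stack([u,v],1).astype(float)[:,None],m['intrinsics'],m['dist'])[:,0]
    P=np.c_[p,np.ones(len(p))]*d[v,u][:,None]
    return R.from_rotvec(m['attitude']).apply(P)+m['origin'],np.stack([u,v],1)
def plane(cam,uv,z):
    m=cams.camera_model(cam)
    p=cv2.undistortPoints(np.asarray(uv,float).reshape(-1,1,2),m['intrinsics'],m['dist'])[:,0]
    r=R.from_rotvec(m['attitude']).apply(np.c_[p,np.ones(len(p))])
    return m['origin']+r*((z-m['origin'][2])/r[:,2])[:,None]
def look(names,cs=("top","side"),tag=None):
    for c in cs:
        pic,d=cams.snapshot(c)
        if tag: cv2.imwrite(f"pics/{tag}_{c}.png",pic[:,:,::-1])
        for n in names:
            o=cams.outline_of(c,n)
            if not o: print(c,n,'none');continue
            o=o[0]; P,_=cloud(c,o['pixels'],d)
            zt=np.percentile(P[:,2],95)
            T=P[P[:,2]>zt-.006] if n!='driver' else P[P[:,2]>.007]
            r=cv2.minAreaRect((T[:,:2]*1000).astype(np.float32))
            # sub-pixel: contour dropped to known height
            print(c,n,'conf%.2f'%o['conf'],'box',np.round(o['box']),'ztop%.1f'%(zt*1e3),'med',np.round(np.median(T[:,:2],0)*1e3,1),'rect',np.round(r[0],1),np.round(r[1],1),'ang%.1f'%r[2])
E
python3 - <<'E'
from h import *
look(["holder","meter","parts_box","flux_jar","tip_cleaner","driver","green_jar","tube","solvent"])
E
```

```text
top holder conf0.65 box [210. 189.  51.  39.] ztop25.7 med [622.5 109.7] rect [616.9 107.5] [74.1 89.9] ang1.2
top meter conf0.90 box [315. 178.  41.  58.] ztop36.9 med [ 637.8 -132.1] rect [ 639.  -132.6] [ 67.5 123.8] ang81.7
top parts_box conf0.64 box [195. 272.  24.  32.] ztop33.8 med [432.2 128.1] rect [431.7 128.7] [55.6 44.4] ang4.3
top flux_jar conf0.75 box [261. 272.  18.  22.] ztop39.9 med [431.7 -11.4] rect [431.6 -10.7] [36.  35.3] ang20.4
top tip_cleaner conf0.81 box [370. 274.  30.  30.] ztop50.5 med [ 438.2 -242.1] rect [ 438.6 -243. ] [45.6 47.3] ang44.1
top driver conf0.78 box [140. 267.  11.  48.] ztop18.0 med [433.4 250.5] rect [436.9 252.3] [13.2 92.3] ang86.4
top green_jar conf0.74 box [312. 271.  17.  16.] ztop40.1 med [ 439.9 -122.6] rect [ 439.8 -122.7] [36.9 34.2] ang46.4
top tube conf0.78 box [302. 125.  41.  18.] ztop23.5 med [ 764.6 -100.1] rect [765.1 -96. ] [85.4 30. ] ang82.7
top solvent conf0.81 box [186. 125.  23.  22.] ztop79.0 med [754.5 161.8] rect [755.2 161.7] [16.9 17.5] ang4.7
side holder conf0.71 box [226. 177.  50.  42.] ztop24.5 med [602.5 1
[... 272 characters left out ...]
g3.7
side flux_jar conf0.92 box [198. 257.  18.  26.] ztop37.9 med [430.6 -11.7] rect [430.7 -10.9] [35.5 36. ] ang12.9
side tip_cleaner conf0.80 box [292. 328.  30.  37.] ztop49.0 med [ 436.4 -243.3] rect [ 437.  -242.9] [46.9 47. ] ang72.8
side driver conf0.53 box [124. 191.  39.  22.] ztop15.7 med [432.8 251.4] rect [437.  252.8] [13.6 95.2] ang85.2
side green_jar conf0.84 box [243. 286.  18.  24.] ztop38.1 med [ 438.7 -122.3] rect [ 439.6 -121.1] [37.5 33.4] ang43.8
side tube conf0.96 box [337. 189.  36.  28.] ztop22.0 med [ 762.8 -102.6] rect [764.4 -96.2] [85.6 30.2] ang82.0
side solvent conf0.75 box [245. 132.  20.  28.] ztop76.0 med [753.2 160.6] rect [755.2 160.5] [16.7 15.8] ang8.1
```

```bash
python3 - <<'E'
from h import *
ims=[]
for c,(u,v) in dict(top=(209,187),side=(225,177)).items():
    pic,d=cams.snapshot(c); cr=pic[v-32:v+32,u-32:u+32,::-1]
    ims.append(cv2.resize(cr,(400,400),interpolation=cv2.INTER_CUBIC))
    o=cams.outline_of(c,"holder")[0]
    big=cv2.dilate(o['pixels'].astype(np.uint8),np.ones((5,5)))>0
    P,uv=cloud(c,big,d); T=P[P[:,2]>.017]
    for zlo,zhi in((.007,.05),(.017,.05)):
        T=P[(P[:,2]>zlo)]; r=cv2.minAreaRect((T[:,:2]*1e3).astype(np.float32)); print(c,zlo,r)
    # jaws: lines
    T=P[P[:,2]>.0205]
    xm=np.median(P[P[:,2]>.007][:,0])
    for s in (T[T[:,0]<.617],T[T[:,0]>.617]):
        vx=cv2.fitLine((s[:,:2]*1e3).astype(np.float32),cv2.DIST_HUBER,0,.01,.01).ravel();print(' jaw',len(s),np.degrees(np.arctan2(-vx[0],vx[1])) , vx, s[:,:2].min(0),s[:,:2].max(0))
    if c=='top':
        cv2.imwrite('pics/hz.png',np.hstack(ims))
cv2.imwrite('pics/holdz.png',np.hstack(ims))
E
```

```text
top 0.007 ((613.7021484375, 107.44390106201172), (82.66303253173828, 105.81221008300781), 1.3552824258804321)
top 0.017 ((615.146240234375, 107.29981231689453), (77.60547637939453, 98.47349548339844), 0.6904821991920471)
 jaw 236 -178.88977 [ 1.93758570e-02 -9.99812245e-01  5.84443237e+02  1.07857544e+02] [0.57884596 0.06344298] [0.61559655 0.15196468]
 jaw 255 -178.59431 [ 2.45313626e-02 -9.99699056e-01  6.46962585e+02  1.07189705e+02] [0.61770897 0.06314231] [0.65445261 0.1527385 ]
side 0.007 ((614.8570556640625, 112.19221496582031), (80.79454040527344, 111.34536743164062), 1.4721955060958862)
side 0.017 ((616.8644409179688, 105.76998901367188), (77.45968627929688, 99.67469024658203), 0.14658518135547638)
 jaw 167 -179.76479 [ 4.10515489e-03 -9.99991596e-01  5.84282166e+02  1.07371025e+02] [0.57807143 0.06240877] [0.59727268 0.15132811]
 jaw 158 -0.35818624 [6.2514893e-03 9.9998045e-01 6.4822253e+02 1.0586264e+02] [0.61819747 0.06382268] [0.65561223 0.15372534]
```

View pics/holdz.png

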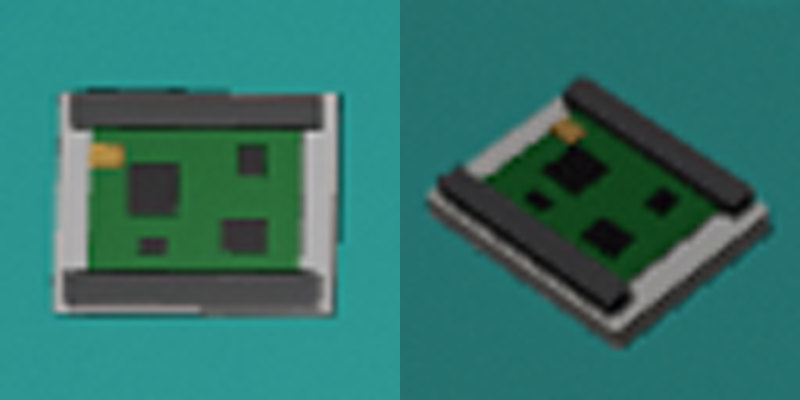

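```bash
python3 - <<'E'
from h import *
s=1/6.25
f=lambda l:[(209-32+a*s-.5,187-32+b*s-.5) for a,b in l]
L=plane('top',f([(62,95),(55,314),(337,95),(333,316)]),.011)[:,:2]*1e3
print(np.round(L,1), L.mean(0))
for a,b in((1,0),(3,2),(0,2),(1,3)): v=L[b]-L[a]; print(np.hypot(*v),np.degrees(np.arctan2(v[1],v[0])))
g=lambda l:[(225-32+(a-400)*s-.5,177-32+b*s-.5) for a,b in l]
# side: jaws' top corners: front jaw outer top edge, back jaw
L=plane('side',g([(443,172),(617,303),(575,84),(745,207)]),.024)[:,:2]*1e3
print(np.round(L,1))
for a,b in((1,0),(3,2),(0,2),(1,3)): v=L[b]-L[a]; print(np.hypot(*v),np.degrees(np.arctan2(v[1],v[0])))
s_=manip.get_state();print(R.from_rotvec(s_['tool_rot']).as_matrix().round(3))
E
```

```text
[[655.4 158.7]
 [576.1 157.8]
 [657.3  59.1]
 [577.5  58.2]] [616.56778361 108.43164248]
79.36279466603334 0.6545580095600861
79.88631005479556 0.6196953512649823
99.62289043440147 -88.89103351302859
99.57150594706431 -89.1920381173938
[[583.4 155. ]
 [581.8  62.1]
 [648.2 152.7]
 [645.8  61.2]]
92.93713638022979 89.04699075615835
91.54982448575339 88.48510151074868
64.85947569220248 -2.0427147607552847
63.950143280689765 -0.8112442512951683
[[-0.935  0.354 -0.   ]
 [ 0.354  0.935 -0.   ]
 [-0.    -0.    -1.   ]]
```

```bash
cat >> h.py <<'E'
def go(x,y,z,jaw):
    "needed shift mm along current tool axes and turn deg; jaw = world angle of tool y, deg (mod 180)"
    s=manip.get_state(); M=R.from_rotvec(s['tool_rot']).as_matrix()
    d=M.T@(np.array([x,y,z])-s['tcp_pos']*1e3)
    best=None
    for k in (0,180):
        a=np.radians(jaw+k); yy=np.array([np.cos(a),np.sin(a),0]); zz=np.array([0,0,-1.]); T=np.c_[np.cross(yy,zz),yy,zz]
        w=np.degrees(R.from_matrix(M.T@T).as_rotvec())
        print('row xyz',np.round(d,1),'w',np.round(w,1))
    print('t %.2f tcp'%s['t'],np.round(s['tcp_pos']*1e3,1),'j',np.round(s['joint_pos'],2),'F',np.round(s['contact_force'],1),'open %.1f'%(s['opening']*1e3))
E
python3 -c "
from h import *
go(431.6,129,120,4)"
```

```text
row xyz [-358.  -326.6   70. ] w [-0.   0.  65.3]
row xyz [-358.  -326.6   70. ] w [  -0.    -0.  -114.7]
t 1.30 tcp [212.4 561.2 190. ] j [ 1.12  0.13  1.49 -0.    1.52 -0.09] F [-0.2 -0.4  0. ] open 92.9
```

```bash
python3 -m jog '[{"x":-45,"y":-41,"z":9,"wz":8},{"x":-90,"y":-82,"z":18,"wz":16},{"x":-134,"y":-122,"z":26,"wz":25},{"x":-179,"y":-163,"z":35,"wz":33},{"x":-224,"y":-204,"z":44,"wz":41},{"x":-269,"y":-245,"z":53,"wz":49},{"x":-313,"y":-286,"z":61,"wz":57},{"x":-358,"y":-326.6,"z":70,"wz":65.3},{"x":-358,"y":-326.6,"z":70,"wz":65.3},{"x":-358,"y":-326.6,"z":70,"wz":65.3},{"x":-358,"y":-326.6,"z":70,"wz":65.3},{"x":-358,"y":-326.6,"z":70,"wz":65.3}]'; python3 -c "
from h import *
go(431.6,129,6,4)"
```

```text
row xyz [-358.  -326.6  184. ] w [-0.   0.  65.3]
row xyz [-358.  -326.6  184. ] w [  -0.    -0.  -114.7]
t 1.30 tcp [212.4 561.2 190. ] j [ 1.12  0.13  1.49 -0.    1.52 -0.09] F [-0.2 -0.4  0. ] open 92.9validation failed for argument at $[0]...
```

```bash
python3 -m jog '[{"x":-45,"y":-41,"z":9,"wx":0,"wy":0,"wz":8,"fingers":-1}]'; python3 -c "
from h import *
go(431.6,129,120,4)"
```

```text
t: 1.42
tcp_pos: [0.2391, 0.5086, 0.181]
tool_rot: [-0.777, -3.044, -0.002]
contact_force: [1.8, 0.5, 0.6]
opening: 0.0928
row xyz [-351.  -240.8   60.5] w [ 0.  -0.1 57.3]
row xyz [-351.  -240.8   60.5] w [ 1.000e-01  0.000e+00 -1.227e+02]
t 1.43 tcp [239.1 508.6 181. ] j [ 1.04  0.03  1.61  0.    1.5  -0.03] F [1.8 0.5 0.6] open 92.8
```

All fields are required in each row.

```bash
python3 -m jog '[{"x":-44,"y":-30,"z":8,"wx":0,"wy":0,"wz":8,"fingers":-1},{"x":-88,"y":-60,"z":16,"wx":0,"wy":0,"wz":16,"fingers":-1},{"x":-132,"y":-90,"z":24,"wx":0,"wy":0,"wz":24,"fingers":-1},{"x":-176,"y":-120,"z":32,"wx":0,"wy":0,"wz":32,"fingers":-1},{"x":-220,"y":-150,"z":40,"wx":0,"wy":0,"wz":40,"fingers":-1},{"x":-264,"y":-180,"z":48,"wx":0,"wy":0,"wz":48,"fingers":-1},{"x":-308,"y":-210,"z":54,"wx":0,"wy":0,"wz":54,"fingers":-1},{"x":-351,"y":-240.8,"z":60.5,"wx":0,"wy":0,"wz":57.3,"fingers":-1},{"x":-351,"y":-240.8,"z":60.5,"wx":0,"wy":0,"wz":57.3,"fingers":-1},{"x":-351,"y":-240.8,"z":60.5,"wx":0,"wy":0,"wz":57.3,"fingers":-1}]'; python3 -c "
from h import *
go(431.6,129,6,4)"
```

```text
t: 2.68
tcp_pos: [0.4319, 0.1272, 0.1206]
tool_rot: [-2.144, -2.296, -0.0]
contact_force: [-0.6, 0.0, -0.3]
opening: 0.093
row xyz [  1.8  -0.2 114.6] w [-0.  -0.  -0.1]
row xyz [  1.8  -0.2 114.6] w [ -0.    0.  179.9]
t 2.67 tcp [431.9 127.2 120.6] j [ 0.17 -0.24  1.98  0.    1.41  0.1 ] F [-0.6  0.  -0.3] open 93.0
```

```bash
python3 -m jog '[{"x":1.8,"y":0,"z":35,"wx":0,"wy":0,"wz":0,"fingers":-1},{"x":1.8,"y":0,"z":70,"wx":0,"wy":0,"wz":0,"fingers":-1},{"x":1.8,"y":0,"z":95,"wx":0,"wy":0,"wz":0,"fingers":-1},{"x":1.8,"y":0,"z":113,"wx":0,"wy":0,"wz":0,"fingers":-1},{"x":1.8,"y":0,"z":114,"wx":0,"wy":0,"wz":0,"fingers":-1},{"x":1.8,"y":0,"z":114,"wx":0,"wy":0,"wz":0,"fingers":-1}]'; python3 -c "
from h import *
go(431.6,129,6,4)
p,d=cams.snapshot('side'); cv2.imwrite('pics/s1.png',p[:,:,::-1])"
```

```text
t: 3.42
tcp_pos: [0.4321, 0.1298, 0.0073]
tool_rot: [2.141, 2.299, 0.001]
contact_force: [0.2, 0.3, 0.1]
opening: 0.0926
row xyz [-0.7 -0.5  1.3] w [ 0.  -0.   0.1]
row xyz [-0.7 -0.5  1.3] w [ 0.000e+00  1.000e-01 -1.799e+02]
t 3.42 tcp [432.1 129.8   7.3] j [ 0.18 -0.1   2.07  0.    1.17  0.11] F [0.2 0.3 0.1] open 92.6
```

View pics/s1.png

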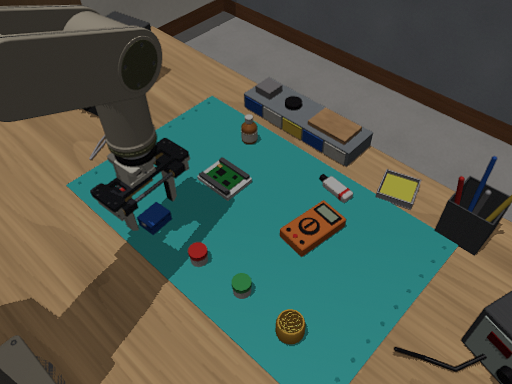

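The fingers straddle the blue box, at about (133,222) and (172,190) in the picture. Closing.

```bash
python3 -m jog '[{"x":0,"y":0,"z":0,"wx":0,"wy":0,"wz":0,"fingers":1},{"x":0,"y":0,"z":0,"wx":0,"wy":0,"wz":0,"fingers":1},{"x":0,"y":0,"z":0,"wx":0,"wy":0,"wz":0,"fingers":1},{"x":0,"y":0,"z":0,"wx":0,"wy":0,"wz":0,"fingers":1},{"x":0,"y":0,"z":0,"wx":0,"wy":0,"wz":0,"fingers":1},{"x":0,"y":0,"z":0,"wx":0,"wy":0,"wz":0,"fingers":1}]' 20;python3 -m jog '[{"x":0,"y":0,"z":-30,"wx":0,"wy":0,"wz":0,"fingers":1},{"x":0,"y":0,"z":-60,"wx":0,"wy":0,"wz":0,"fingers":1},{"x":0,"y":0,"z":-80,"wx":0,"wy":0,"wz":0,"fingers":1},{"x":0,"y":0,"z":-80,"wx":0,"wy":0,"wz":0,"fingers":1}]'; python3 -c "
from h import *
go(617.3,15.5,87,0.5)"
```

```text
t: 4.22
tcp_pos: [0.4318, 0.1288, 0.0065]
tool_rot: [-2.143, -2.297, 0.0]
contact_force: [-0.4, -0.1, -0.2]
opening: 0.0375
t: 4.72
tcp_pos: [0.4334, 0.1291, 0.0882]
tool_rot: [2.142, 2.295, 0.005]
contact_force: [0.1, -0.0, -0.5]
opening: 0.0011
row xyz [-126.   175.6    1.8] w [ 0.2 -0.   3.5]
row xyz [-126.   175.6    1.8] w [   0.     0.3 -176.5]
t 4.72 tcp [433.4 129.1  88.2] j [ 0.18 -0.21  2.01 -0.    1.34  0.11] F [ 0.1 -0.  -0.5] open 1.1
```

```bash
python3 -c "
from h import *
look(['parts_box'],tag='a')
p,d=cams.snapshot('side'); c=p[120:280,60:270,::-1]; cv2.imwrite('pics/s2.png',cv2.resize(c,None,fx=3,fy=3,interpolation=3))"
```

```text
top parts_box conf0.59 box [201. 273.  10.  27.] ztop34.0 med [436.2 114. ] rect [434.3 107.6] [53.6 35.2] ang6.9
side parts_box conf0.63 box [154. 218.  37.  32.] ztop32.3 med [431.5 128.1] rect [431.8 129.4] [57.1 46.6] ang4.1
```

View pics/s2.png

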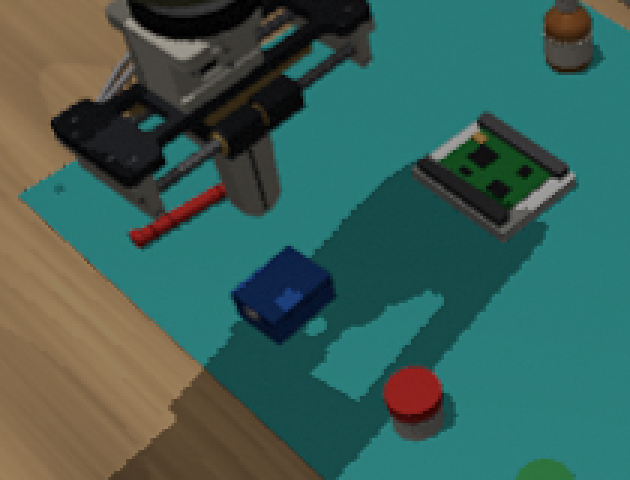

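View pics/a_top.png

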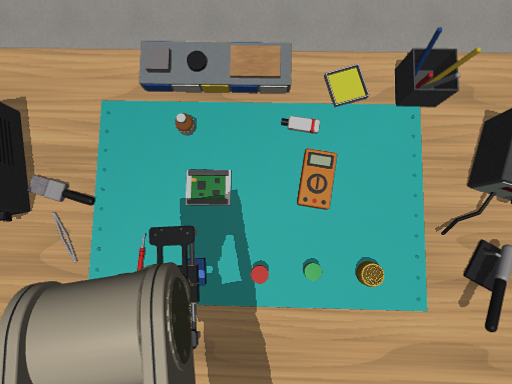

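```bash
cat >> h.py <<'E'
def proj(cam,P):
    m=cams.camera_model(cam); Rt=R.from_rotvec(m['attitude']).inv()
    return cv2.projectPoints(np.atleast_2d(np.asarray(P,float)),Rt.as_rotvec(),-Rt.apply(m['origin']),m['intrinsics'],m['dist'])[0][:,0].round(1)
E
python3 -c "
from h import *
print(proj('side',[[.433,.129,.088],[.433,.129,.007],[.479,.132,.007],[.386,.126,.007],[.479,.132,.027]]), proj('top',[[.433,.129,.088]]))
p,d=cams.snapshot('side')
uv=[(143,188),(147,188),(150,186),(150,180)]
for u,v in uv:
    m=np.zeros(d.shape,bool);m[v,u]=1;print(u,v,cloud('side',m,d)[0].round(3))
"
```

```text
[[148.9 195.8]
 [156.  220.7]
 [171.8 207.8]
 [139.1 234.6]
 [170.4 201.9]] [[189.2 274.4]]
143 188 [[0.42  0.117 0.132]]
147 188 [[0.428 0.117 0.125]]
150 186 [[0.436 0.12  0.122]]
150 180 [[0.439 0.118 0.138]]
```

```bash
python3 -c "
from h import *
p,d=cams.snapshot('side')
m=np.zeros(d.shape,bool); m[120:215,60:200]=1
P,uv=cloud('side',m,d)
k=(P[:,2]>.05)&(np.hypot(P[:,0]-.433,P[:,1]-.129)<.03)
Q=P[k];U=uv[k]
o=np.argsort(Q[:,2])[:25]
for i in o: print(U[i],Q[i].round(3))
"
```

```text
[151 189] [0.437 0.121 0.111]
[147 192] [0.426 0.118 0.114]
[150 189] [0.434 0.119 0.115]
[148 191] [0.428 0.118 0.115]
[152 187] [0.44  0.12  0.116]
[147 191] [0.427 0.118 0.116]
[147 190] [0.428 0.12  0.116]
[151 188] [0.437 0.119 0.116]
[149 189] [0.432 0.119 0.116]
[148 190] [0.429 0.119 0.117]
[152 186] [0.441 0.12  0.117]
[146 190] [0.426 0.12  0.118]
[148 189] [0.43  0.119 0.118]
[149 188] [0.433 0.12  0.118]
[146 191] [0.424 0.117 0.119]
[153 185] [0.443 0.12  0.119]
[150 188] [0.434 0.117 0.119]
[145 191] [0.422 0.118 0.12 ]
[150 187] [0.435 0.119 0.12 ]
[151 187] [0.437 0.117 0.12 ]
[148 188] [0.431 0.119 0.121]
[150 186] [0.437 0.12  0.121]
[144 191] [0.421 0.118 0.121]
[151 186] [0.438 0.119 0.121]
[149 187] [0.433 0.119 0.121]
```

```bash
python3 -m jog '[{"x":0,"y":45,"z":0,"wx":0,"wy":0,"wz":0,"fingers":1},{"x":0,"y":87,"z":20,"wx":0,"wy":0,"wz":0,"fingers":1},{"x":0,"y":87,"z":50,"wx":0,"wy":0,"wz":0,"fingers":1},{"x":0,"y":87,"z":75,"wx":0,"wy":0,"wz":0,"fingers":1},{"x":0,"y":87,"z":75,"wx":0,"wy":0,"wz":0,"fingers":1},{"x":0,"y":87,"z":75,"wx":0,"wy":0,"wz":0,"fingers":1}]' 20; python3 -c "
from h import *
p,d=cams.snapshot('side')
c=p[110:260,60:260,::-1]; cv2.imwrite('pics/s3.png',cv2.resize(c,None,fx=3,fy=3,interpolation=3))
P,uv=cloud('side',np.ones(d.shape,bool),d)
s=manip.get_state()['tcp_pos'];print(s)
k=(P[:,2]>.008)&(np.hypot(P[:,0]-s[0],P[:,1]-s[1])<.03)
Q=P[k]; print(np.percentile(Q[:,2],[0,1,2,5]).round(4)); L=Q[Q[:,2]<Q[:,2].min()+.03];print(L[:,:2].min(0),L[:,:2].max(0),np.median(L,0))"
```

```text
t: 5.82
tcp_pos: [0.519, 0.1349, 0.0123]
tool_rot: [2.143, 2.297, 0.001]
contact_force: [0.2, -0.1, 0.4]
opening: 0.0003
[0.51956479 0.13501342 0.01285612]
[0.0381 0.0444 0.046  0.0504]
[0.5023127 0.1215207] [0.53372722 0.14129136] [0.5154986  0.12585472 0.05722872]
```

View pics/s3.png

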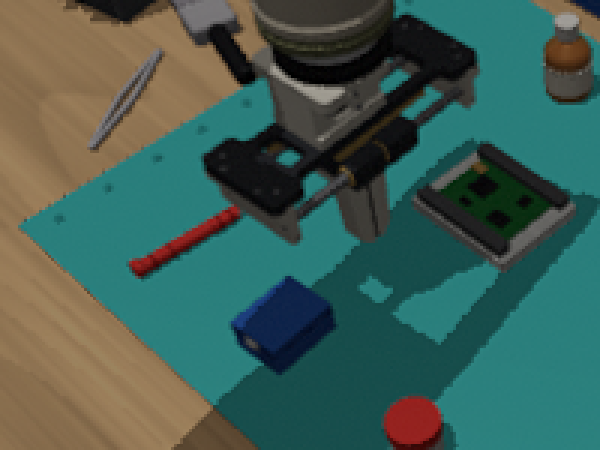

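```bash
python3 -m jog '[{"x":0,"y":0,"z":15,"wx":0,"wy":0,"wz":0,"fingers":1},{"x":0,"y":0,"z":25,"wx":0,"wy":0,"wz":0,"fingers":1},{"x":0,"y":0,"z":25,"wx":0,"wy":0,"wz":0,"fingers":1}]'
python3 -m jog '[{"x":0,"y":0,"z":3,"wx":0,"wy":0,"wz":0,"fingers":1},{"x":0,"y":0,"z":3,"wx":0,"wy":0,"wz":0,"fingers":1}]';python3 -m jog '[{"x":0,"y":0,"z":2,"wx":0,"wy":0,"wz":0,"fingers":1},{"x":0,"y":0,"z":2,"wx":0,"wy":0,"wz":0,"fingers":1}]'
```

```text
t: 6.25
tcp_pos: [0.5173, 0.1346, -0.0149]
tool_rot: [-2.142, -2.296, 0.003]
contact_force: [-1.2, -0.2, 0.6]
opening: 0.0005
t: 6.5
tcp_pos: [0.5187, 0.1348, -0.0165]
tool_rot: [2.143, 2.297, 0.0]
contact_force: [0.1, 0.3, -0.2]
opening: 0.0005
t: 6.75
tcp_pos: [0.5186, 0.1348, -0.0185]
tool_rot: [-2.143, -2.297, 0.0]
contact_force: [0.1, 0.5, -0.0]
opening: 0.0003
```

```bash
python3 -m jog '[{"x":0,"y":0,"z":2,"wx":0,"wy":0,"wz":0,"fingers":1},{"x":0,"y":0,"z":2,"wx":0,"wy":0,"wz":0,"fingers":1}]'
python3 -m jog '[{"x":0,"y":0,"z":1,"wx":0,"wy":0,"wz":0,"fingers":1},{"x":0,"y":0,"z":1,"wx":0,"wy":0,"wz":0,"fingers":1}]';python3 -m jog '[{"x":0,"y":0,"z":1,"wx":0,"wy":0,"wz":0,"fingers":1},{"x":0,"y":0,"z":1,"wx":0,"wy":0,"wz":0,"fingers":1}]'
```

```text
t: 7.0
tcp_pos: [0.5185, 0.1348, -0.0207]
tool_rot: [-2.143, -2.297, 0.0]
contact_force: [0.4, -0.2, -0.5]
opening: 0.0002
t: 7.25
tcp_pos: [0.5186, 0.1348, -0.0215]
tool_rot: [-2.143, -2.297, 0.0]
contact_force: [0.0, 0.6, 0.7]
opening: 0.0005
t: 7.5
tcp_pos: [0.5185, 0.1348, -0.0225]
tool_rot: [-2.143, -2.297, 0.0]
contact_force: [0.2, -0.7, -0.8]
opening: 0.0005
```

```bash
python3 -c "
from h import *
p,d=cams.snapshot('side')
P,uv=cloud('side',np.ones(d.shape,bool),d)
s=manip.get_state()['tcp_pos'];print(s)
k=(P[:,2]>.0055)&(np.hypot(P[:,0]-s[0],P[:,1]-s[1])<.03)
Q=P[k]; print(np.percentile(Q[:,2],[0,1,2,5]).round(4)); print(Q[Q[:,2]<.03].mean(0))
c=p[110:260,60:260,::-1]; cv2.imwrite('pics/s4.png',cv2.resize(c,None,fx=3,fy=3,interpolation=3))"
```

```text
[ 0.5185877   0.13482088 -0.02252849]
[0.0058 0.0086 0.0125 0.0179]
[0.51564991 0.12661282 0.01953092]
```

View pics/s4.png

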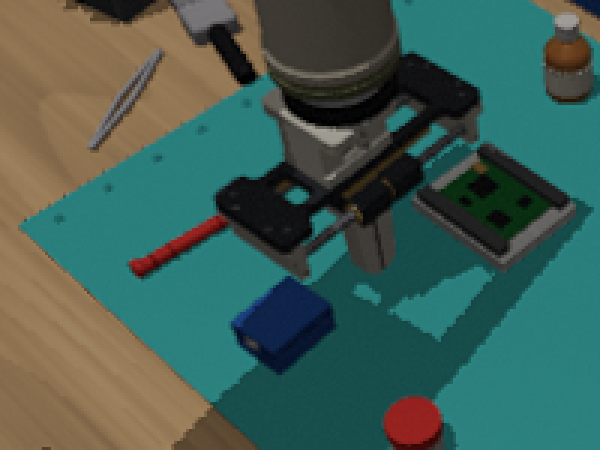

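```bash
for i in 1 2; do python3 -m jog '[{"x":0,"y":0,"z":1.5,"wx":0,"wy":0,"wz":0,"fingers":1},{"x":0,"y":0,"z":1.5,"wx":0,"wy":0,"wz":0,"fingers":1}]' | egrep "tcp|contact"; done
```

```text
tcp_pos: [0.5185, 0.1348, -0.0241]
contact_force: [0.0, 0.2, -0.0]
tcp_pos: [0.5188, 0.1349, -0.0253]
contact_force: [-0.5, 0.2, 2.5]
```

```bash
python3 -m jog '[{"x":0,"y":0,"z":1,"wx":0,"wy":0,"wz":0,"fingers":1},{"x":0,"y":0,"z":1,"wx":0,"wy":0,"wz":0,"fingers":1}]' | egrep "tcp|contact"; python3 -m jog '[{"x":0,"y":0,"z":-10,"wx":0,"wy":0,"wz":0,"fingers":-1},{"x":0,"y":0,"z":-50,"wx":0,"wy":0,"wz":0,"fingers":-1},{"x":0,"y":0,"z":-80,"wx":0,"wy":0,"wz":0,"fingers":-1},{"x":0,"y":-45,"z":-80,"wx":0,"wy":0,"wz":0,"fingers":-1},{"x":0,"y":-87,"z":-80,"wx":0,"wy":0,"wz":0,"fingers":-1},{"x":0,"y":-87,"z":-80,"wx":0,"wy":0,"wz":0,"fingers":-1},{"x":0,"y":-87,"z":-80,"wx":0,"wy":0,"wz":0,"fingers":-1},{"x":0,"y":-87,"z":-80,"wx":0,"wy":0,"wz":0,"fingers":-1}]'; python3 -c "
from h import *
go(431.6,129,-20,4)"
```

```text
tcp_pos: [0.5188, 0.1349, -0.0253]
contact_force: [-6.0, -1.2, 12.2]
t: 9.3
tcp_pos: [0.4332, 0.1289, 0.0541]
tool_rot: [2.143, 2.296, 0.002]
contact_force: [1.3, 0.9, -1.1]
opening: 0.0758
row xyz [ 0.2 -1.7 74.1] w [ 0.1 -0.  -0. ]
row xyz [ 0.2 -1.7 74.1] w [-0.0e+00 -1.0e-01  1.8e+02]
t 9.30 tcp [433.2 128.9  54.1] j [ 0.18 -0.17  2.04 -0.    1.27  0.11] F [ 1.3  0.9 -1.1] open 75.8
```

```bash
python3 -m jog '[{"x":0.2,"y":-1.5,"z":0,"wx":0,"wy":0,"wz":0,"fingers":-1},{"x":0.2,"y":-1.5,"z":0,"wx":0,"wy":0,"wz":0,"fingers":-1},{"x":0.2,"y":-1.5,"z":30,"wx":0,"wy":0,"wz":0,"fingers":-1},{"x":0.2,"y":-1.5,"z":55,"wx":0,"wy":0,"wz":0,"fingers":-1},{"x":0.2,"y":-1.5,"z":70,"wx":0,"wy":0,"wz":0,"fingers":-1},{"x":0.2,"y":-1.5,"z":76,"wx":0,"wy":0,"wz":0,"fingers":-1},{"x":0.2,"y":-1.5,"z":76,"wx":0,"wy":0,"wz":0,"fingers":-1},{"x":0.2,"y":-1.5,"z":76,"wx":0,"wy":0,"wz":0,"fingers":-1}]'; python3 -m jog '[{"x":0,"y":0,"z":0,"wx":0,"wy":0,"wz":0,"fingers":1},{"x":0,"y":0,"z":0,"wx":0,"wy":0,"wz":0,"fingers":1},{"x":0,"y":0,"z":0,"wx":0,"wy":0,"wz":0,"fingers":1},{"x":0,"y":0,"z":0,"wx":0,"wy":0,"wz":0,"fingers":1},{"x":0,"y":0,"z":0,"wx":0,"wy":0,"wz":0,"fingers":1},{"x":0,"y":0,"z":0,"wx":0,"wy":0,"wz":0,"fingers":1}]' 20
```

```text
t: 10.3
tcp_pos: [0.4312, 0.1291, -0.0215]
tool_rot: [2.143, 2.296, 0.002]
contact_force: [-0.5, -0.7, -0.2]
opening: 0.093
t: 11.05
tcp_pos: [0.4305, 0.1289, -0.0224]
tool_rot: [2.143, 2.297, 0.0]
contact_force: [1.1, -0.2, 1.0]
opening: 0.0561
```

```bash
python3 -m jog '[{"x":0,"y":0,"z":-30,"wx":0,"wy":0,"wz":0,"fingers":1},{"x":0,"y":0,"z":-60,"wx":0,"wy":0,"wz":0,"fingers":1},{"x":0,"y":0,"z":-80,"wx":0,"wy":0,"wz":0,"fingers":1},{"x":0,"y":0,"z":-80,"wx":0,"wy":0,"wz":0,"fingers":1},{"x":0,"y":0,"z":-80,"wx":0,"wy":0,"wz":0,"fingers":1}]'; python3 -c "
from h import *
go(617.3,15.5,58,0.5)"
```

```text
t: 11.68
tcp_pos: [0.4296, 0.1288, 0.0564]
tool_rot: [-2.143, -2.296, 0.002]
contact_force: [-0.6, 0.1, -0.7]
opening: 0.0558
row xyz [-126.   179.4   -1.8] w [-0.1  0.   3.5]
row xyz [-126.   179.4   -1.8] w [-0.000e+00 -1.000e-01 -1.765e+02]
t 11.68 tcp [429.6 128.8  56.4] j [ 0.18 -0.18  2.04  0.    1.28  0.11] F [-0.6  0.1 -0.7] open 55.8
```

```bash
python3 -m jog '[{"x":-25,"y":36,"z":0,"wx":0,"wy":0,"wz":1,"fingers":1},{"x":-50,"y":72,"z":0,"wx":0,"wy":0,"wz":2,"fingers":1},{"x":-76,"y":108,"z":0,"wx":0,"wy":0,"wz":3,"fingers":1},{"x":-101,"y":144,"z":-1,"wx":0,"wy":0,"wz":3.5,"fingers":1},{"x":-126,"y":178.5,"z":-1,"wx":0,"wy":0,"wz":3.5,"fingers":1},{"x":-126,"y":178.5,"z":-1,"wx":0,"wy":0,"wz":3.5,"fingers":1},{"x":-126,"y":178.5,"z":-1,"wx":0,"wy":0,"wz":3.5,"fingers":1},{"x":-126,"y":178.5,"z":-1,"wx":0,"wy":0,"wz":3.5,"fingers":1}]'; python3 -c "
from h import *
go(617.3,15.5,-21.5,0.5)"
```

```text
t: 12.68
tcp_pos: [0.6159, 0.0163, 0.0578]
tool_rot: [-2.211, -2.231, 0.001]
contact_force: [-0.2, 0.7, -1.0]
opening: 0.056
row xyz [-0.8  1.5 79.3] w [-0.1 -0.   0. ]
row xyz [-0.8  1.5 79.3] w [ 0.0e+00 -1.0e-01 -1.8e+02]
t 12.68 tcp [615.9  16.3  57.8] j [-0.06  0.27  1.58  0.    1.3  -0.07] F [-0.2  0.7 -1. ] open 56.0
```

```bash
python3 -m jog '[{"x":-0.8,"y":1.5,"z":25,"wx":0,"wy":0,"wz":0,"fingers":1},{"x":-0.8,"y":1.5,"z":50,"wx":0,"wy":0,"wz":0,"fingers":1},{"x":-0.8,"y":1.5,"z":68,"wx":0,"wy":0,"wz":0,"fingers":1},{"x":-0.8,"y":1.5,"z":76,"wx":0,"wy":0,"wz":0,"fingers":1},{"x":-0.8,"y":1.5,"z":77.5,"wx":0,"wy":0,"wz":0,"fingers":1},{"x":-0.8,"y":1.5,"z":77.5,"wx":0,"wy":0,"wz":0,"fingers":1},{"x":-0.8,"y":1.5,"z":77.5,"wx":0,"wy":0,"wz":0,"fingers":1}]'; python3 -m jog '[{"x":0,"y":0,"z":1,"wx":0,"wy":0,"wz":0,"fingers":1},{"x":0,"y":0,"z":1,"wx":0,"wy":0,"wz":0,"fingers":1}]'
```

```text
t: 13.55
tcp_pos: [0.6195, 0.0147, -0.018]
tool_rot: [2.211, 2.23, 0.002]
contact_force: [-0.0, -0.1, -0.4]
opening: 0.0562
t: 13.8
tcp_pos: [0.6187, 0.0148, -0.0199]
tool_rot: [2.212, 2.23, 0.0]
contact_force: [0.1, -1.0, -0.3]
opening: 0.0561
```

```bash
python3 -m jog '[{"x":0.5,"y":-1.3,"z":1.5,"wx":0,"wy":0,"wz":0,"fingers":1},{"x":0.5,"y":-1.3,"z":1.5,"wx":0,"wy":0,"wz":0,"fingers":1},{"x":0.5,"y":-1.3,"z":2,"wx":0,"wy":0,"wz":0,"fingers":1},{"x":0.5,"y":-1.3,"z":2,"wx":0,"wy":0,"wz":0,"fingers":1}]'
```

```text
t: 14.3
tcp_pos: [0.6173, 0.0153, -0.022]
tool_rot: [-2.212, -2.23, 0.0]
contact_force: [-0.6, -0.5, -1.0]
opening: 0.0559
```

Open, lift and verify.

```bash
python3 -m jog '[{"x":0,"y":0,"z":0.3,"wx":0,"wy":0,"wz":0,"fingers":-1},{"x":0,"y":0,"z":0.3,"wx":0,"wy":0,"wz":0,"fingers":-1},{"x":0,"y":0,"z":0.3,"wx":0,"wy":0,"wz":0,"fingers":-1},{"x":0,"y":0,"z":-20,"wx":0,"wy":0,"wz":0,"fingers":-1},{"x":0,"y":0,"z":-60,"wx":0,"wy":0,"wz":0,"fingers":-1},{"x":0,"y":0,"z":-100,"wx":0,"wy":0,"wz":0,"fingers":-1},{"x":0,"y":0,"z":-100,"wx":0,"wy":0,"wz":0,"fingers":-1}]'; python3 -c "
from h import *
go(431.1,-11,78,0.5)"
```

```text
t: 15.18
tcp_pos: [0.6213, 0.0151, 0.0847]
tool_rot: [2.207, 2.225, 0.01]
contact_force: [1.1, 0.4, 0.3]
opening: 0.0929
row xyz [ -24.5 -190.5    4.9] w [ 0.6  0.  -0. ]
row xyz [ -24.5 -190.5    4.9] w [ 1.0e-01 -9.0e-01  1.8e+02]
t 15.18 tcp [621.3  15.1  84.7] j [-0.06  0.25  1.55  0.    1.33 -0.07] F [1.1 0.4 0.3] open 92.9
```

```bash
python3 -m jog '[{"x":-6,"y":-40,"z":0,"wx":0,"wy":0,"wz":0,"fingers":-1},{"x":-13,"y":-85,"z":0,"wx":0,"wy":0,"wz":0,"fingers":-1},{"x":-20,"y":-130,"z":0,"wx":0,"wy":0,"wz":0,"fingers":-1},{"x":-25,"y":-170,"z":0,"wx":0,"wy":0,"wz":0,"fingers":-1},{"x":-25,"y":-187,"z":0,"wx":0,"wy":0,"wz":0,"fingers":-1},{"x":-25,"y":-187,"z":0,"wx":0,"wy":0,"wz":0,"fingers":-1},{"x":-25,"y":-187,"z":0,"wx":0,"wy":0,"wz":0,"fingers":-1},{"x":-25,"y":-187,"z":0,"wx":0,"wy":0,"wz":0,"fingers":-1}]'; python3 -c "
from h import *
go(431.1,-11,-18,0.5)
look(['parts_box','holder','flux_jar'],tag='b')"
```

```text
t: 16.18
tcp_pos: [0.4313, -0.0112, 0.0782]
tool_rot: [2.212, 2.231, 0.0]
contact_force: [0.2, -0.3, -0.4]
opening: 0.0928
row xyz [ 0.2 -0.2 96.2] w [ 0. -0. -0.]
row xyz [ 0.2 -0.2 96.2] w [ -0.  -0. 180.]
t 16.18 tcp [431.3 -11.2  78.2] j [-0.15 -0.26  2.07  0.    1.33 -0.15] F [ 0.2 -0.3 -0.4] open 92.8
top parts_box conf0.95 box [250. 187.  20.  27.] ztop34.2 med [614.3  14. ] rect [614.6  15.7] [53.  43.6] ang1.1
top holder conf0.77 box [210. 188.  51.  40.] ztop25.5 med [619.8 110.1] rect [616.7 107.6] [74.3 90. ] ang0.9
top flux_jar none
side parts_box conf0.56 box [253. 198.  30.  30.] ztop32.3 med [615.1  14.9] rect [615.8  15.7] [45.5 57.7] ang88.8
side holder conf0.56 box [237. 183.  32.  28.] ztop23.8 med [644.7  70.8] rect [565.5  24.3] [221.1  52.4] ang40.2
side flux_jar conf0.84 box [198. 256.  19.  24.] ztop37.8 med [430.8 -11. ] rect [432.1 -10.7] [36.9 35.2] ang47.9
```

View pics/b_top.png

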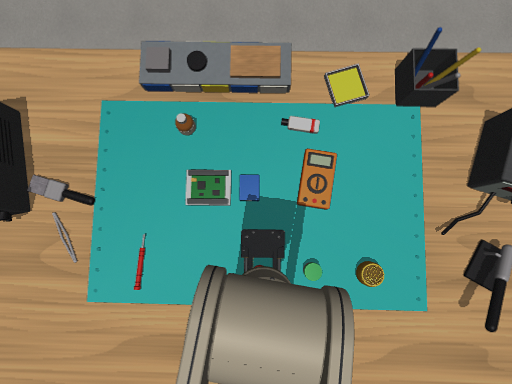

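View pics/b_side.png

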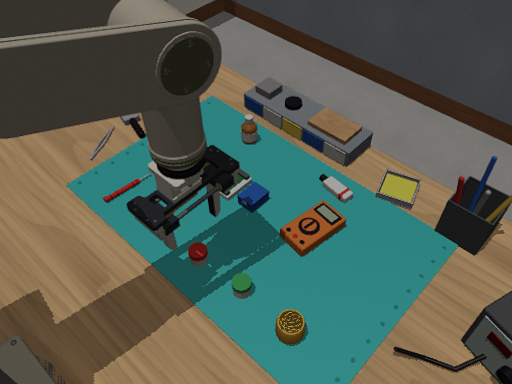

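The box now stands beside the holder at (250,187) in the top view, and the gripper is above the red jar. Descend and grasp.

```bash
python3 -m jog '[{"x":0.2,"y":-0.2,"z":30,"wx":0,"wy":0,"wz":0,"fingers":-1},{"x":0.2,"y":-0.2,"z":60,"wx":0,"wy":0,"wz":0,"fingers":-1},{"x":0.2,"y":-0.2,"z":85,"wx":0,"wy":0,"wz":0,"fingers":-1},{"x":0.2,"y":-0.2,"z":98,"wx":0,"wy":0,"wz":0,"fingers":-1},{"x":0.2,"y":-0.2,"z":99,"wx":0,"wy":0,"wz":0,"fingers":-1},{"x":0.2,"y":-0.2,"z":99,"wx":0,"wy":0,"wz":0,"fingers":-1}]'; python3 -m jog '[{"x":0,"y":0,"z":0,"wx":0,"wy":0,"wz":0,"fingers":1},{"x":0,"y":0,"z":0,"wx":0,"wy":0,"wz":0,"fingers":1},{"x":0,"y":0,"z":0,"wx":0,"wy":0,"wz":0,"fingers":1},{"x":0,"y":0,"z":0,"wx":0,"wy":0,"wz":0,"fingers":1},{"x":0,"y":0,"z":0,"wx":0,"wy":0,"wz":0,"fingers":1},{"x":0,"y":0,"z":0,"wx":0,"wy":0,"wz":0,"fingers":1},{"x":0,"y":0,"z":0,"wx":0,"wy":0,"wz":0,"fingers":1},{"x":0,"y":0,"z":0,"wx":0,"wy":0,"wz":0,"fingers":1}]' 15;  python3 -m jog '[{"x":0,"y":0,"z":-30,"wx":0,"wy":0,"wz":0,"fingers":1},{"x":0,"y":0,"z":-65,"wx":0,"wy":0,"wz":0,"fingers":1},{"x":0,"y":0,"z":-100,"wx":0,"wy":0,"wz":0,"fingers":1},{"x":0,"y":0,"z":-100,"wx":0,"wy":0,"wz":0,"fingers":1},{"x":0,"y":0,"z":-100,"wx":0,"wy":0,"wz":0,"fingers":1}]'; python3 -c "
from h import *
go(617,15.5,78,0.5)"
```

```text
t: 17.32
tcp_pos: [0.4312, -0.0112, -0.0201]
tool_rot: [2.212, 2.23, 0.001]
contact_force: [-0.6, -1.2, -0.7]
opening: 0.0927
t: 18.32
tcp_pos: [0.4304, -0.0111, -0.021]
tool_rot: [2.212, 2.23, 0.0]
contact_force: [-0.3, -0.3, -0.3]
opening: 0.0376
t: 18.95
tcp_pos: [0.4299, -0.011, 0.0783]
tool_rot: [-2.212, -2.23, 0.001]
contact_force: [0.1, 0.2, -1.5]
opening: 0.0376
row xyz [2.500e+01 1.873e+02 1.000e-01] w [-0. -0. -0.]
row xyz [2.500e+01 1.873e+02 1.000e-01] w [-0.0e+00  1.0e-01  1.8e+02]
t 18.95 tcp [429.9 -11.   78.3] j [-0.14 -0.26  2.07 -0.    1.33 -0.15] F [ 0.1  0.2 -1.5] open 37.6
```

```bash
python3 -m jog '[{"x":5,"y":40,"z":0,"wx":0,"wy":0,"wz":0,"fingers":1},{"x":11,"y":80,"z":0,"wx":0,"wy":0,"wz":0,"fingers":1},{"x":17,"y":120,"z":0,"wx":0,"wy":0,"wz":0,"fingers":1},{"x":22,"y":160,"z":0,"wx":0,"wy":0,"wz":0,"fingers":1},{"x":25,"y":186.5,"z":0,"wx":0,"wy":0,"wz":0,"fingers":1},{"x":25,"y":186.5,"z":0,"wx":0,"wy":0,"wz":0,"fingers":1},{"x":25,"y":186.5,"z":20,"wx":0,"wy":0,"wz":0,"fingers":1},{"x":25,"y":186.5,"z":45,"wx":0,"wy":0,"wz":0,"fingers":1},{"x":25,"y":186.5,"z":60,"wx":0,"wy":0,"wz":0,"fingers":1},{"x":25,"y":186.5,"z":65,"wx":0,"wy":0,"wz":0,"fingers":1},{"x":25,"y":186.5,"z":65,"wx":0,"wy":0,"wz":0,"fingers":1},{"x":25,"y":186.5,"z":65,"wx":0,"wy":0,"wz":0,"fingers":1}]'; python3 -c "
from h import *
go(617,15.5,7.5,0.5)"
```

```text
t: 20.45
tcp_pos: [0.6175, 0.0154, 0.0151]
tool_rot: [2.211, 2.23, 0.002]
contact_force: [0.5, -0.3, -1.2]
opening: 0.0376
row xyz [ 0.1 -0.5  7.6] w [ 0.1  0.  -0. ]
row xyz [ 0.1 -0.5  7.6] w [  0.   -0.2 180. ]
t 20.45 tcp [617.5  15.4  15.1] j [-0.06  0.32  1.6  -0.    1.22 -0.07] F [ 0.5 -0.3 -1.2] open 37.6
```

```bash
python3 -m jog '[{"x":0,"y":-1,"z":4,"wx":0,"wy":0,"wz":0,"fingers":1},{"x":0,"y":-1,"z":6,"wx":0,"wy":0,"wz":0,"fingers":1},{"x":0,"y":-1,"z":7,"wx":0,"wy":0,"wz":0,"fingers":1},{"x":0,"y":-1,"z":7,"wx":0,"wy":0,"wz":0,"fingers":1},{"x":0,"y":-1,"z":7,"wx":0,"wy":0,"wz":0,"fingers":1}]'; python3 -c "
from h import *
go(617,15.5,7,0.5)"
```

```text
t: 21.08
tcp_pos: [0.6157, 0.0155, 0.0071]
tool_rot: [2.212, 2.231, 0.0]
contact_force: [-0.6, 0.1, -0.8]
opening: 0.0378
row xyz [0.  1.3 0.1] w [ 0.  0. -0.]
row xyz [0.  1.3 0.1] w [  0.  -0. 180.]
t 21.07 tcp [615.7  15.5   7.1] j [-0.06  0.33  1.61 -0.    1.21 -0.07] F [-0.6  0.1 -0.8] open 37.8
```

```bash
python3 -m jog '[{"x":0,"y":0.7,"z":0.4,"wx":0,"wy":0,"wz":0,"fingers":1},{"x":0,"y":0.7,"z":0.4,"wx":0,"wy":0,"wz":0,"fingers":1},{"x":0,"y":0.7,"z":0.4,"wx":0,"wy":0,"wz":0,"fingers":-1},{"x":0,"y":0.7,"z":0.4,"wx":0,"wy":0,"wz":0,"fingers":-1},{"x":0,"y":0.7,"z":0.4,"wx":0,"wy":0,"wz":0,"fingers":-1},{"x":0,"y":0.7,"z":0.4,"wx":0,"wy":0,"wz":0,"fingers":-1},{"x":0,"y":0.7,"z":-15,"wx":0,"wy":0,"wz":0,"fingers":-1},{"x":0,"y":0.7,"z":-50,"wx":0,"wy":0,"wz":0,"fingers":-1},{"x":0,"y":0.7,"z":-85,"wx":0,"wy":0,"wz":0,"fingers":-1},{"x":0,"y":0.7,"z":-85,"wx":0,"wy":0,"wz":0,"fingers":-1},{"x":0,"y":0.7,"z":-85,"wx":0,"wy":0,"wz":0,"fingers":-1}]'; python3 -c "
from h import *
go(437.5,-243,92,0.5)"
```

```text
t: 22.45
tcp_pos: [0.6164, 0.0155, 0.0924]
tool_rot: [2.212, 2.23, 0.0]
contact_force: [-0.1, 0.6, -1.3]
opening: 0.0932
row xyz [-257.  -181.     0.3] w [ 0.  0. -0.]
row xyz [-257.  -181.     0.3] w [  0.  -0. 180.]
t 22.45 tcp [616.4  15.5  92.4] j [-0.06  0.24  1.55 -0.    1.35 -0.07] F [-0.1  0.6 -1.3] open 93.2
```

```bash
python3 -m jog '[{"x":-36,"y":-25,"z":0,"wx":0,"wy":0,"wz":0,"fingers":-1},{"x":-78,"y":-55,"z":0,"wx":0,"wy":0,"wz":0,"fingers":-1},{"x":-120,"y":-85,"z":0,"wx":0,"wy":0,"wz":0,"fingers":-1},{"x":-165,"y":-116,"z":0,"wx":0,"wy":0,"wz":0,"fingers":-1},{"x":-210,"y":-148,"z":0,"wx":0,"wy":0,"wz":0,"fingers":-1},{"x":-245,"y":-172,"z":0,"wx":0,"wy":0,"wz":0,"fingers":-1},{"x":-257,"y":-181,"z":0,"wx":0,"wy":0,"wz":0,"fingers":-1},{"x":-257,"y":-181,"z":0,"wx":0,"wy":0,"wz":0,"fingers":-1},{"x":-257,"y":-181,"z":0,"wx":0,"wy":0,"wz":0,"fingers":-1},{"x":-257,"y":-181,"z":0,"wx":0,"wy":0,"wz":0,"fingers":-1}]'; python3 -c "
from h import *
go(437.5,-243,-22,0.5)
look(['parts_box','flux_jar','tip_cleaner','holder'],tag='c')"
```

```text
t: 23.7
tcp_pos: [0.4381, -0.2419, 0.0919]
tool_rot: [-2.21, -2.232, -0.0]
contact_force: [-0.6, 0.6, 0.6]
opening: 0.0929
row xyz [ -1.1  -0.5 113.9] w [-0.  -0.   0.1]
row xyz [ -1.1  -0.5 113.9] w [   0.    -0.  -179.9]
t 23.70 tcp [ 438.1 -241.9   91.9] j [-0.61 -0.07  1.88  0.    1.34 -0.62] F [-0.6  0.6  0.6] open 92.9
top parts_box conf0.69 box [248. 188.  23.  25.] ztop34.1 med [600.9  11. ] rect [615.6  15.8] [55.1 43.6] ang1.1
top flux_jar conf0.69 box [249. 184.  21.  22.] ztop68.0 med [616.   15.5] rect [615.6  16.3] [35.9 35.8] ang45.9
top tip_cleaner conf0.70 box [368. 274.  29.  27.] ztop50.4 med [ 438.3 -242.4] rect [ 437.8 -242.4] [46.6 47.3] ang1.1
top holder conf0.79 box [208. 186.  47.  39.] ztop25.6 med [620.1 109.4] rect [616.9 106.5] [74.3 92.5] ang1.1
side parts_box conf0.58 box [252. 203.  30.  16.] ztop31.6 med [596.4   3.4] rect [610.   14.9] [46.2 43.3] ang0.6
side flux_jar conf0.45 box [252. 196.  15.   7.] ztop46.9 med [602.7   5.7] rect [603.4   7. ] [ 4.1 21.5] ang39.1
side tip_cleaner conf0.93 box [293. 328.  32.  35.] ztop49.3 med [ 435.8 -247. ] rect [ 408.1 -252.8] [110.7  40. ] ang13.5
side holder conf0.51 box [228. 194.   9.   8.] ztop18.1 med [580.4  63.6] rect [583.1  66.4] [17.6 12.8] ang88.1
```

View pics/c_top.png

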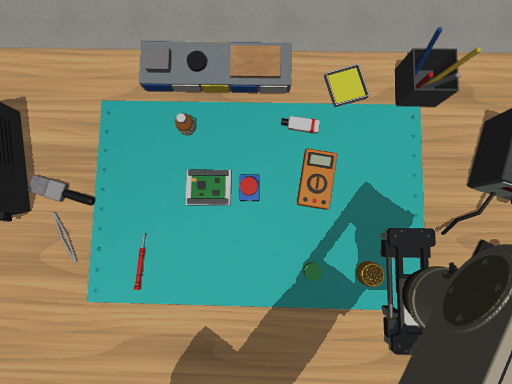

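View pics/c_side.png

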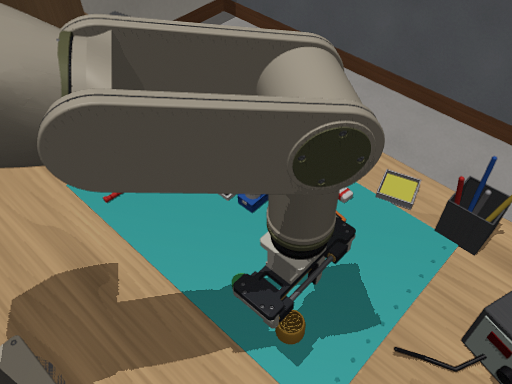

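The jar sits centred on the box at (249,186), and its measured centre is within 1 mm of the box. Descend on the pot.

```bash
python3 -m jog '[{"x":-0.8,"y":-0.4,"z":30,"wx":0,"wy":0,"wz":0,"fingers":-1},{"x":-0.8,"y":-0.4,"z":65,"wx":0,"wy":0,"wz":0,"fingers":-1},{"x":-0.8,"y":-0.4,"z":95,"wx":0,"wy":0,"wz":0,"fingers":-1},{"x":-0.8,"y":-0.4,"z":112,"wx":0,"wy":0,"wz":0,"fingers":-1},{"x":-0.8,"y":-0.4,"z":113,"wx":0,"wy":0,"wz":0,"fingers":-1},{"x":-0.8,"y":-0.4,"z":113,"wx":0,"wy":0,"wz":0,"fingers":-1}]'; python3 -m jog '[{"x":0,"y":0,"z":0,"wx":0,"wy":0,"wz":0,"fingers":1},{"x":0,"y":0,"z":0,"wx":0,"wy":0,"wz":0,"fingers":1},{"x":0,"y":0,"z":0,"wx":0,"wy":0,"wz":0,"fingers":1},{"x":0,"y":0,"z":0,"wx":0,"wy":0,"wz":0,"fingers":1},{"x":0,"y":0,"z":0,"wx":0,"wy":0,"wz":0,"fingers":1},{"x":0,"y":0,"z":0,"wx":0,"wy":0,"wz":0,"fingers":1},{"x":0,"y":0,"z":0,"wx":0,"wy":0,"wz":0,"fingers":1}]' 25;  python3 -m jog '[{"x":0,"y":0,"z":-30,"wx":0,"wy":0,"wz":0,"fingers":1},{"x":0,"y":0,"z":-65,"wx":0,"wy":0,"wz":0,"fingers":1},{"x":0,"y":0,"z":-105,"wx":0,"wy":0,"wz":0,"fingers":1},{"x":0,"y":0,"z":-120,"wx":0,"wy":0,"wz":0,"fingers":1},{"x":0,"y":0,"z":-120,"wx":0,"wy":0,"wz":0,"fingers":1}]'; python3 -c "
from h import *
go(616,203.5,98,0.5)"
```

```text
t: 24.95
tcp_pos: [0.4379, -0.2444, -0.0198]
tool_rot: [2.211, 2.229, 0.0]
contact_force: [-0.3, -0.3, 0.5]
opening: 0.0931
t: 25.82
tcp_pos: [0.4372, -0.2438, -0.0209]
tool_rot: [2.212, 2.23, 0.0]
contact_force: [0.6, 0.4, 1.4]
opening: 0.0517
t: 26.45
tcp_pos: [0.4376, -0.2442, 0.0994]
tool_rot: [2.211, 2.229, 0.0]
contact_force: [0.9, -1.1, -0.6]
opening: 0.0517
row xyz [446.2 182.1   1.2] w [ 0.1  0.1 -0. ]
row xyz [446.2 182.1   1.2] w [ 1.0e-01 -1.0e-01  1.8e+02]
t 26.45 tcp [ 437.6 -244.2   99.4] j [-0.61 -0.08  1.87 -0.    1.35 -0.62] F [ 0.9 -1.1 -0.6] open 51.7
```

```bash
python3 -m jog '[{"x":45,"y":18,"z":0,"wx":0,"wy":0,"wz":0,"fingers":1},{"x":90,"y":37,"z":0,"wx":0,"wy":0,"wz":0,"fingers":1},{"x":135,"y":55,"z":0,"wx":0,"wy":0,"wz":0,"fingers":1},{"x":180,"y":74,"z":0,"wx":0,"wy":0,"wz":0,"fingers":1},{"x":225,"y":92,"z":0,"wx":0,"wy":0,"wz":0,"fingers":1},{"x":270,"y":110,"z":0,"wx":0,"wy":0,"wz":0,"fingers":1},{"x":315,"y":129,"z":0,"wx":0,"wy":0,"wz":0,"fingers":1},{"x":360,"y":147,"z":0,"wx":0,"wy":0,"wz":0,"fingers":1},{"x":405,"y":165,"z":0,"wx":0,"wy":0,"wz":0,"fingers":1},{"x":435,"y":178,"z":0,"wx":0,"wy":0,"wz":0,"fingers":1},{"x":445.5,"y":181,"z":0,"wx":0,"wy":0,"wz":0,"fingers":1},{"x":445.5,"y":181,"z":0,"wx":0,"wy":0,"wz":0,"fingers":1}]';python3 -m jog '[{"x":0,"y":0,"z":0,"wx":0,"wy":0,"wz":0,"fingers":1},{"x":0,"y":0,"z":0,"wx":0,"wy":0,"wz":0,"fingers":1}]'; python3 -c "
from h import *
go(615.8,202.7,-20.5,0.5)"
```

```text
t: 27.95
tcp_pos: [0.6132, 0.2029, 0.097]
tool_rot: [-2.21, -2.231, 0.004]
contact_force: [-0.5, -0.7, -0.5]
opening: 0.0518
t: 28.2
tcp_pos: [0.6143, 0.2019, 0.0991]
tool_rot: [2.214, 2.229, -0.0]
contact_force: [0.1, 0.1, -0.9]
opening: 0.0514
row xyz [  0.8   1.5 119.6] w [-0.   0.  -0.1]
row xyz [  0.8   1.5 119.6] w [  0.    0.  179.9]
t 28.20 tcp [614.3 201.9  99.1] j [ 0.24  0.31  1.45 -0.    1.38  0.23] F [ 0.1  0.1 -0.9] open 51.4
```

```bash
python3 -m jog '[{"x":0.8,"y":1,"z":30,"wx":0,"wy":0,"wz":0,"fingers":1},{"x":0.8,"y":1,"z":65,"wx":0,"wy":0,"wz":0,"fingers":1},{"x":0.8,"y":1,"z":95,"wx":0,"wy":0,"wz":0,"fingers":1},{"x":0.8,"y":1,"z":112,"wx":0,"wy":0,"wz":0,"fingers":1},{"x":0.8,"y":1,"z":117,"wx":0,"wy":0,"wz":0,"fingers":1},{"x":0.8,"y":1,"z":117,"wx":0,"wy":0,"wz":0,"fingers":1},{"x":0.8,"y":1,"z":117,"wx":0,"wy":0,"wz":0,"fingers":1},{"x":0.8,"y":1,"z":117,"wx":0,"wy":0,"wz":0,"fingers":1}]'; python3 -c "
from h import *
go(615.8,202.7,-20.7,0.5)"
```

```text
t: 29.2
tcp_pos: [0.6163, 0.2042, -0.0167]
tool_rot: [2.212, 2.23, 0.003]
contact_force: [0.3, 0.2, -1.4]
opening: 0.0518
row xyz [-1.5 -0.6  4. ] w [ 0.1 -0.  -0. ]
row xyz [-1.5 -0.6  4. ] w [ -0.   -0.2 180. ]
t 29.20 tcp [616.3 204.2 -16.7] j [ 0.24  0.44  1.52 -0.    1.19  0.23] F [ 0.3  0.2 -1.4] open 51.8
```

```bash
python3 -m jog '[{"x":-1,"y":-0.3,"z":2,"wx":0,"wy":0,"wz":0,"fingers":1},{"x":-1,"y":-0.3,"z":3,"wx":0,"wy":0,"wz":0,"fingers":1},{"x":-1,"y":-0.3,"z":3.3,"wx":0,"wy":0,"wz":0,"fingers":1},{"x":-1,"y":-0.3,"z":3.3,"wx":0,"wy":0,"wz":0,"fingers":1}]'; python3 -c "
from h import *
go(615.8,202.7,-20.7,0.5)"
```

```text
t: 29.7
tcp_pos: [0.6151, 0.2029, -0.0208]
tool_rot: [2.212, 2.231, -0.0]
contact_force: [-3.8, -1.5, 4.3]
opening: 0.0514
row xyz [-0.2  0.7 -0.1] w [-0.  0. -0.]
row xyz [-0.2  0.7 -0.1] w [  0.   0. 180.]
t 29.70 tcp [615.1 202.9 -20.8] j [ 0.24  0.44  1.52 -0.    1.18  0.23] F [-3.8 -1.5  4.3] open 51.4
```

```bash
python3 -m jog '[{"x":0,"y":0,"z":0,"wx":0,"wy":0,"wz":0,"fingers":-1},{"x":0,"y":0,"z":0,"wx":0,"wy":0,"wz":0,"fingers":-1},{"x":0,"y":0,"z":0,"wx":0,"wy":0,"wz":0,"fingers":-1},{"x":0,"y":0,"z":0,"wx":0,"wy":0,"wz":0,"fingers":-1},{"x":0,"y":0,"z":-15,"wx":0,"wy":0,"wz":0,"fingers":-1},{"x":0,"y":0,"z":-50,"wx":0,"wy":0,"wz":0,"fingers":-1},{"x":0,"y":0,"z":-85,"wx":0,"wy":0,"wz":0,"fingers":-1},{"x":0,"y":0,"z":-100,"wx":0,"wy":0,"wz":0,"fingers":-1},{"x":0,"y":0,"z":-100,"wx":0,"wy":0,"wz":0,"fingers":-1},{"x":0,"y":0,"z":-100,"wx":0,"wy":0,"wz":0,"fingers":-1}]'; python3 -c "
from h import *
go(452,251.4,60,85.8)
look(['tip_cleaner','driver','flux_jar','parts_box'],tag='d')"
```

```text
t: 30.95
tcp_pos: [0.6141, 0.2027, 0.0771]
tool_rot: [-2.211, -2.23, 0.003]
contact_force: [-0.5, -0.2, -0.2]
opening: 0.0929
row xyz [  50.  -161.6   17.4] w [ -0.1  -0.1 -85.3]
row xyz [  50.  -161.6   17.4] w [-0.1  0.1 94.7]
t 30.95 tcp [614.1 202.7  77.1] j [ 0.24  0.33  1.47 -0.    1.35  0.23] F [-0.5 -0.2 -0.2] open 92.9
top tip_cleaner conf0.80 box [166. 187.  20.  24.] ztop50.0 med [613.4 197.5] rect [614.5 195.4] [46.1 33.3] ang2.0
top driver none
top flux_jar none
top parts_box conf0.61 box [248. 190.  24.  30.] ztop34.3 med [603.2   9.8] rect [615.7  15.8] [55.1 43.6] ang1.1
side tip_cleaner conf0.25 box [242. 285.  19.  23.] ztop38.4 med [ 439.3 -122.4] rect [ 440.2 -121.8] [38.2 35.2] ang43.7
side driver conf0.70 box [122. 189.  38.  22.] ztop15.6 med [433.  251.4] rect [436.6 252. ] [13.3 95.4] ang85.5
side flux_jar conf0.74 box [252. 190.  17.  21.] ztop66.3 med [613.8  14.7] rect [614.7  15.3] [35.9 36.4] ang69.0
side parts_box conf0.96 box [253. 200.  32.  26.] ztop32.0 med [600.1   4.4] rect [616.2  15. ] [44.4 57.8] ang89.6
```

View pics/d_side.png

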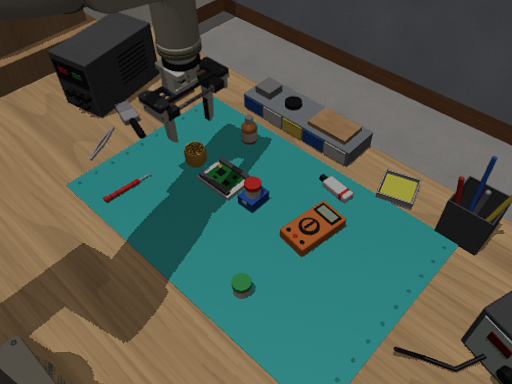

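```bash
python3 -m jog '[{"x":5,"y":-18,"z":0,"wx":0,"wy":0,"wz":-9,"fingers":-1},{"x":11,"y":-36,"z":0,"wx":0,"wy":0,"wz":-18,"fingers":-1},{"x":17,"y":-54,"z":0,"wx":0,"wy":0,"wz":-27,"fingers":-1},{"x":22,"y":-72,"z":0,"wx":0,"wy":0,"wz":-36,"fingers":-1},{"x":28,"y":-90,"z":0,"wx":0,"wy":0,"wz":-45,"fingers":-1},{"x":33,"y":-108,"z":0,"wx":0,"wy":0,"wz":-54,"fingers":-1},{"x":39,"y":-126,"z":0,"wx":0,"wy":0,"wz":-63,"fingers":-1},{"x":45,"y":-145,"z":0,"wx":0,"wy":0,"wz":-72,"fingers":-1},{"x":50,"y":-162,"z":0,"wx":0,"wy":0,"wz":-80,"fingers":-1},{"x":50,"y":-162,"z":0,"wx":0,"wy":0,"wz":-85.3,"fingers":-1},{"x":50,"y":-162,"z":0,"wx":0,"wy":0,"wz":-85.3,"fingers":-1},{"x":50,"y":-162,"z":0,"wx":0,"wy":0,"wz":-85.3,"fingers":-1}]'; python3 -c "
from h import *
go(452,251.4,-22.5,85.7)
look(['tip_cleaner'],cs=('top',),tag='e')"
```

```text
t: 32.95
tcp_pos: [0.4529, 0.2516, 0.0789]
tool_rot: [0.12, 3.139, 0.0]
contact_force: [0.6, 0.2, 0.1]
opening: 0.0934
row xyz [  0.9  -0.3 101.4] w [ 0.   0.  -0.1]
row xyz [  0.9  -0.3 101.4] w [  0.   -0.  179.9]
t 32.95 tcp [452.9 251.6  78.9] j [ 0.41 -0.01  1.84 -0.    1.31 -1.09] F [0.6 0.2 0.1] open 93.4
top tip_cleaner conf0.83 box [164. 189.  26.  25.] ztop50.1 med [613.3 202. ] rect [613.5 202.3] [45.5 47. ] ang36.6
```

View pics/e_top.png

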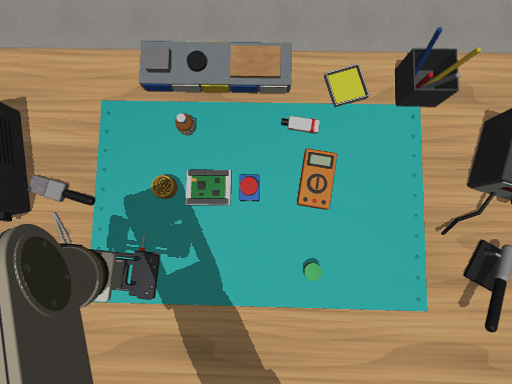

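```bash
python3 -m jog '[{"x":0.5,"y":0,"z":30,"wx":0,"wy":0,"wz":0,"fingers":-1},{"x":0.5,"y":0,"z":65,"wx":0,"wy":0,"wz":0,"fingers":-1},{"x":0.5,"y":0,"z":90,"wx":0,"wy":0,"wz":0,"fingers":-1},{"x":0.5,"y":0,"z":99,"wx":0,"wy":0,"wz":0,"fingers":-1},{"x":0.5,"y":0,"z":100,"wx":0,"wy":0,"wz":0,"fingers":0},{"x":0.5,"y":0,"z":100,"wx":0,"wy":0,"wz":0,"fingers":0},{"x":0.5,"y":0,"z":100,"wx":0,"wy":0,"wz":0,"fingers":0},{"x":0.5,"y":0,"z":100,"wx":0,"wy":0,"wz":0,"fingers":0}]'; python3 -c "
from h import *
go(452,251.4,-23,85.7)"
```

```text
t: 34.05
tcp_pos: [0.4528, 0.2519, -0.0205]
tool_rot: [0.116, 3.138, 0.001]
contact_force: [1.5, 0.1, -0.3]
opening: 0.0575
row xyz [ 0.7 -0.6  2.5] w [0.  0.1 0.1]
row xyz [ 0.7 -0.6  2.5] w [-1.000e-01  1.000e-01 -1.799e+02]
t 34.05 tcp [452.8 251.9 -20.5] j [ 0.41  0.12  1.9  -0.    1.11 -1.09] F [ 1.5  0.1 -0.3] open 57.5
```

```bash
python3 -m jog '[{"x":0.3,"y":-0.3,"z":1,"wx":0,"wy":0,"wz":0,"fingers":0},{"x":0.3,"y":-0.3,"z":1.2,"wx":0,"wy":0,"wz":0,"fingers":1},{"x":0.3,"y":-0.3,"z":1.2,"wx":0,"wy":0,"wz":0,"fingers":1},{"x":0.3,"y":-0.3,"z":1.2,"wx":0,"wy":0,"wz":0,"fingers":1},{"x":0.3,"y":-0.3,"z":1.2,"wx":0,"wy":0,"wz":0,"fingers":1},{"x":0.3,"y":-0.3,"z":1.2,"wx":0,"wy":0,"wz":0,"fingers":1},{"x":0.3,"y":-0.3,"z":1.2,"wx":0,"wy":0,"wz":0,"fingers":1},{"x":0.3,"y":-0.3,"z":1.2,"wx":0,"wy":0,"wz":0,"fingers":1}]' 15;python3 -m jog '[{"x":0,"y":0,"z":0,"wx":0,"wy":0,"wz":0,"fingers":1},{"x":0,"y":0,"z":-30,"wx":0,"wy":0,"wz":0,"fingers":1},{"x":0,"y":0,"z":-65,"wx":0,"wy":0,"wz":0,"fingers":1},{"x":0,"y":0,"z":-80,"wx":0,"wy":0,"wz":0,"fingers":1},{"x":0,"y":0,"z":-80,"wx":0,"wy":0,"wz":0,"fingers":1}]'; python3 -c "
from h import *
go(548,107,58,0.5)
look(['driver'],cs=('side',),tag='f')"
```

```text
t: 35.05
tcp_pos: [0.4519, 0.2514, -0.0225]
tool_rot: [-0.116, -3.139, -0.0]
contact_force: [-0.2, 0.1, -0.2]
opening: 0.0118
t: 35.67
tcp_pos: [0.4528, 0.2518, 0.0584]
tool_rot: [0.116, 3.137, 0.002]
contact_force: [-0.0, 0.1, -0.6]
opening: 0.0118
row xyz [-105.6 -137.4    0.5] w [ 0.1  0.  85.3]
row xyz [-105.6 -137.4    0.5] w [ -0.1   0.1 -94.7]
t 35.67 tcp [452.8 251.8  58.4] j [ 0.41  0.01  1.86  0.    1.27 -1.09] F [-0.   0.1 -0.6] open 11.8
side driver conf0.63 box [105. 169.  20.  16.] ztop96.6 med [412.1 251.3] rect [415.7 252.6] [16.  51.8] ang85.0
```

View pics/f_side.png

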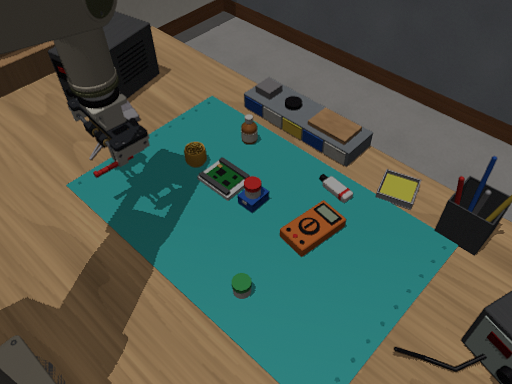

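```bash
python3 -m jog '[{"x":-9,"y":-12,"z":0,"wx":0,"wy":0,"wz":8,"fingers":1},{"x":-19,"y":-25,"z":0,"wx":0,"wy":0,"wz":16,"fingers":1},{"x":-29,"y":-38,"z":0,"wx":0,"wy":0,"wz":24,"fingers":1},{"x":-39,"y":-52,"z":0,"wx":0,"wy":0,"wz":32,"fingers":1},{"x":-49,"y":-65,"z":0,"wx":0,"wy":0,"wz":40,"fingers":1},{"x":-59,"y":-78,"z":0,"wx":0,"wy":0,"wz":48,"fingers":1},{"x":-69,"y":-91,"z":0,"wx":0,"wy":0,"wz":57,"fingers":1},{"x":-79,"y":-105,"z":0,"wx":0,"wy":0,"wz":66,"fingers":1},{"x":-90,"y":-120,"z":0,"wx":0,"wy":0,"wz":75,"fingers":1},{"x":-102,"y":-135,"z":0,"wx":0,"wy":0,"wz":83,"fingers":1},{"x":-107,"y":-137,"z":0,"wx":0,"wy":0,"wz":85.3,"fingers":1},{"x":-107,"y":-137,"z":0,"wx":0,"wy":0,"wz":85.3,"fingers":1}]';python3 -m jog '[{"x":0,"y":0,"z":0,"wx":0,"wy":0,"wz":0,"fingers":1},{"x":0,"y":0,"z":0,"wx":0,"wy":0,"wz":0,"fingers":1}]'; python3 -c "
from h import *
go(549.5,107.3,-22.5,0.5)
look(['driver','holder'],tag='g')"
```

```text
t: 37.28
tcp_pos: [0.5478, 0.1069, 0.0564]
tool_rot: [-2.21, -2.231, 0.002]
contact_force: [-0.0, -0.0, -0.6]
opening: 0.0118
t: 37.52
tcp_pos: [0.5481, 0.1074, 0.0574]
tool_rot: [-2.21, -2.232, 0.0]
contact_force: [-0.1, -0.4, 0.4]
opening: 0.0119
row xyz [-0.1  1.4 79.9] w [-0.  -0.   0.1]
row xyz [-0.1  1.4 79.9] w [   0.    -0.  -179.9]
t 37.52 tcp [548.1 107.4  57.4] j [0.1  0.12 1.75 0.   1.27 0.09] F [-0.1 -0.4  0.4] open 11.9
top driver none
top holder conf0.58 box [226. 187.  14.  39.] ztop26.0 med [643.1  74.3] rect [602.8  67.6] [106.9  32.2] ang13.5
side driver none
side holder conf0.69 box [224. 175.  49.  42.] ztop24.6 med [625.4  97. ] rect [597.7  92.6] [117.  118.5] ang1.3
```

View pics/g_side.png

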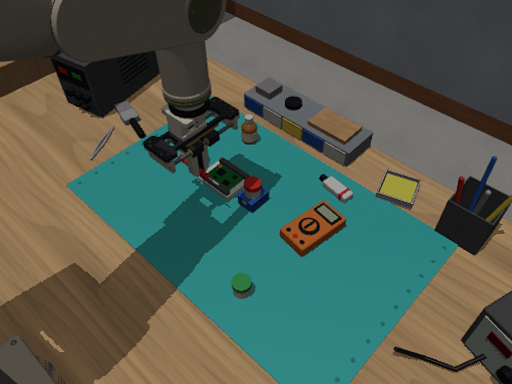

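```bash
python3 -m jog '[{"x":0,"y":0.5,"z":25,"wx":0,"wy":0,"wz":0,"fingers":1},{"x":0,"y":0.5,"z":45,"wx":0,"wy":0,"wz":0,"fingers":1},{"x":0,"y":0.5,"z":60,"wx":0,"wy":0,"wz":0,"fingers":1},{"x":0,"y":0.5,"z":70,"wx":0,"wy":0,"wz":0,"fingers":1},{"x":0,"y":0.5,"z":76,"wx":0,"wy":0,"wz":0,"fingers":1},{"x":0,"y":0.5,"z":76,"wx":0,"wy":0,"wz":0,"fingers":1},{"x":0,"y":0.5,"z":76,"wx":0,"wy":0,"wz":0,"fingers":1},{"x":0,"y":0.5,"z":76,"wx":0,"wy":0,"wz":0,"fingers":1}]'; python3 -c "
from h import *
go(549.5,107.3,-22.3,0.5)"
```

```text
t: 38.83
tcp_pos: [0.5496, 0.107, -0.0178]
tool_rot: [2.212, 2.23, 0.001]
contact_force: [-0.5, -0.4, -0.0]
opening: 0.0118
row xyz [ 0.3 -0.1  4.5] w [ 0.1 -0.  -0. ]
row xyz [ 0.3 -0.1  4.5] w [-0.0e+00 -1.0e-01  1.8e+02]
t 38.83 tcp [549.6 107.  -17.8] j [ 0.1   0.22  1.78 -0.    1.13  0.09] F [-0.5 -0.4 -0. ] open 11.8
```

```bash
python3 -m jog '[{"x":0,"y":-0.5,"z":2,"wx":0,"wy":0,"wz":0,"fingers":1},{"x":0,"y":-0.5,"z":3.5,"wx":0,"wy":0,"wz":0,"fingers":1},{"x":0,"y":-0.5,"z":3.8,"wx":0,"wy":0,"wz":0,"fingers":1},{"x":0,"y":-0.5,"z":3.8,"wx":0,"wy":0,"wz":0,"fingers":1},{"x":0,"y":-0.5,"z":3.8,"wx":0,"wy":0,"wz":0,"fingers":1}]'; python3 -c "
from h import *
go(549.5,107.3,-22.3,0.5)"
```

```text
t: 39.45
tcp_pos: [0.5485, 0.1069, -0.0222]
tool_rot: [2.212, 2.23, 0.0]
contact_force: [-0.7, -0.3, 0.8]
opening: 0.0117
row xyz [0.4 1.  0.1] w [ 0. -0. -0.]
row xyz [0.4 1.  0.1] w [ -0.  -0. 180.]
t 39.45 tcp [548.5 106.9 -22.2] j [ 0.1   0.23  1.79 -0.    1.13  0.09] F [-0.7 -0.3  0.8] open 11.7
```

```bash
python3 -m jog '[{"x":0,"y":0,"z":0.2,"wx":0,"wy":0,"wz":0,"fingers":0.64},{"x":0,"y":0,"z":0.2,"wx":0,"wy":0,"wz":0,"fingers":0.64},{"x":0,"y":0,"z":0.2,"wx":0,"wy":0,"wz":0,"fingers":0.64},{"x":0,"y":0,"z":-5,"wx":0,"wy":0,"wz":0,"fingers":0.64},{"x":0,"y":0,"z":-20,"wx":0,"wy":0,"wz":0,"fingers":0.64},{"x":0,"y":0,"z":-60,"wx":0,"wy":0,"wz":0,"fingers":0.64},{"x":0,"y":0,"z":-100,"wx":0,"wy":0,"wz":0,"fingers":0.64},{"x":0,"y":-40,"z":-130,"wx":0,"wy":0,"wz":0,"fingers":0.64},{"x":0,"y":-80,"z":-150,"wx":0,"wy":0,"wz":0,"fingers":0.64},{"x":0,"y":-120,"z":-160,"wx":0,"wy":0,"wz":0,"fingers":0.64},{"x":0,"y":-120,"z":-160,"wx":0,"wy":0,"wz":0,"fingers":0.64}]'; python3 -m jog '[{"x":-45,"y":-15,"z":0,"wx":0,"wy":0,"wz":0,"fingers":0.64},{"x":-95,"y":-30,"z":0,"wx":0,"wy":0,"wz":0,"fingers":0.64},{"x":-145,"y":-45,"z":0,"wx":0,"wy":0,"wz":0,"fingers":0.64},{"x":-195,"y":-45,"z":0,"wx":0,"wy":0,"wz":0,"fingers":0.64},{"x":-245,"y":-45,"z":0,"wx":0,"wy":0,"wz":0,"fingers":0.64},{"x":-295,"y":-45,"z":0,"wx":0,"wy":0,"wz":0,"fingers":0.64},{"x":-345,"y":-45,"z":0,"wx":0,"wy":0,"wz":0,"fingers":0.64},{"x":-395,"y":-45,"z":0,"wx":0,"wy":0,"wz":0,"fingers":0.64},{"x":-420,"y":-45,"z":0,"wx":0,"wy":0,"wz":0,"fingers":0.64},{"x":-420,"y":-45,"z":0,"wx":0,"wy":0,"wz":0,"fingers":0.64}]';python3 -c "
from h import *
look(['holder','parts_box','flux_jar','tip_cleaner','driver','green_jar','tube','solvent'],tag='z')"
```

```text
t: 40.83
tcp_pos: [0.4279, 0.1062, 0.14]
tool_rot: [2.21, 2.23, 0.005]
contact_force: [1.1, 0.4, -0.2]
opening: 0.0165
t: 42.08
tcp_pos: [0.3869, -0.3164, 0.1379]
tool_rot: [2.215, 2.228, -0.0]
contact_force: [-0.8, 0.4, -1.0]
opening: 0.0169
top holder conf0.82 box [211. 188.  50.  39.] ztop25.6 med [622.2 109.6] rect [616.7 106.5] [74.1 92.2] ang1.0
top parts_box conf0.67 box [249. 189.  20.  26.] ztop33.8 med [603.5   8.8] rect [615.7  15.8] [55.2 43.8] ang1.1
top flux_jar conf0.61 box [248. 184.  22.  23.] ztop68.1 med [614.5  16.9] rect [615.   16.7] [35.9 34.1] ang46.0
top tip_cleaner conf0.68 box [164. 190.  26.  27.] ztop50.3 med [613.2 201.6] rect [612.8 202.3] [45.8 46.6] ang28.4
top driver conf0.65 box [206. 218.  54.   6.] ztop17.7 med [547.2 116.4] rect [548.6 108.7] [ 11.4 112.7] ang1.2
top green_jar conf0.64 box [312. 270.  15.  18.] ztop40.0 med [ 440.5 -122.5] rect [ 440.1 -122. ] [35.5 35.4] ang64.8
top tube conf0.69 box [201. 216.  40.   8.] ztop17.7 med [547.4 121. ] rect [548.3 119.7] [11.2 90.6] ang1.2
top solvent conf0.71 box [186. 124.  28.  20.] ztop79.2 med [754.9 161.7] rect [755.  161.9] [17.2 17.1] ang87.2
side holder none
side parts_box none
side flux_jar none
side tip_cleaner none
side driver none
side green_jar conf0.90 box [243. 284.  23.  26.] ztop38.3 med [ 439.  -122.7] rect [ 440.3 -122.1] [37.3 35. ] ang17.2
side tube none
side solvent none
```

View pics/z_top.png

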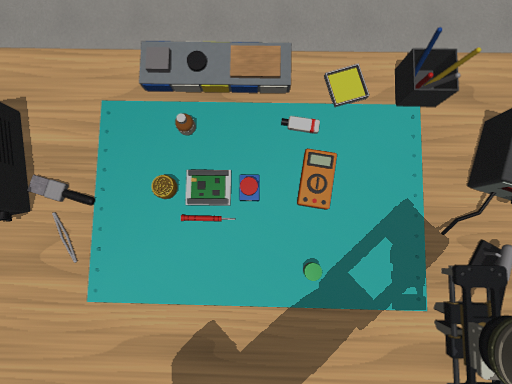

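View pics/z_side.png

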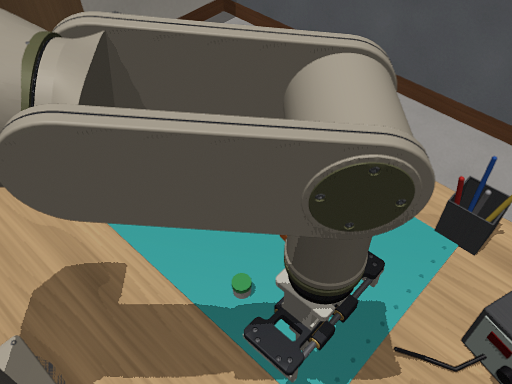

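The top view matches the plan; the arm blocks the side view, so I'll move it clear for a last cross-check.

```bash
python3 -m jog '[{"x":50,"y":0,"z":-20,"wx":0,"wy":0,"wz":0,"fingers":0.64},{"x":105,"y":0,"z":-30,"wx":0,"wy":0,"wz":0,"fingers":0.64},{"x":160,"y":0,"z":-30,"wx":0,"wy":0,"wz":0,"fingers":0.64},{"x":215,"y":0,"z":-30,"wx":0,"wy":0,"wz":0,"fingers":0.64},{"x":270,"y":0,"z":-30,"wx":0,"wy":0,"wz":0,"fingers":0.64},{"x":325,"y":0,"z":-30,"wx":0,"wy":0,"wz":0,"fingers":0.64},{"x":380,"y":0,"z":-30,"wx":0,"wy":0,"wz":0,"fingers":0.64},{"x":435,"y":0,"z":-30,"wx":0,"wy":0,"wz":0,"fingers":0.64},{"x":490,"y":0,"z":-30,"wx":0,"wy":0,"wz":0,"fingers":0.64},{"x":545,"y":0,"z":-30,"wx":0,"wy":0,"wz":0,"fingers":0.64},{"x":600,"y":0,"z":-30,"wx":0,"wy":0,"wz":0,"fingers":0.64},{"x":655,"y":0,"z":-30,"wx":0,"wy":0,"wz":0,"fingers":0.64}]';python3 -m jog '[{"x":30,"y":-30,"z":0,"wx":0,"wy":0,"wz":0,"fingers":0.64},{"x":60,"y":-60,"z":0,"wx":0,"wy":0,"wz":0,"fingers":0.64},{"x":60,"y":-60,"z":0,"wx":0,"wy":0,"wz":0,"fingers":0.64},{"x":60,"y":-60,"z":0,"wx":0,"wy":0,"wz":0,"fingers":0.64},{"x":60,"y":-60,"z":0,"wx":0,"wy":0,"wz":0,"fingers":0.64}]';python3 -c "
from h import *
look(['holder','parts_box','flux_jar','tip_cleaner','driver','green_jar','tube','solvent'],tag='y')"
```

```text
t: 44.48
tcp_pos: [0.3814, 0.3425, 0.1678]
tool_rot: [2.212, 2.231, 0.001]
contact_force: [0.6, -0.9, 0.1]
opening: 0.0169
t: 45.1
tcp_pos: [0.3219, 0.3993, 0.1678]
tool_rot: [2.214, 2.229, 0.0]
contact_force: [-0.1, -0.3, -0.3]
opening: 0.0166
top holder conf0.88 box [210. 187.  47.  36.] ztop25.7 med [617.8 109.7] rect [616.4 107.7] [75.4 89.4] ang0.2
top parts_box conf0.66 box [249. 190.  22.  28.] ztop33.8 med [598.8   4.5] rect [614.6  15.8] [52.9 43.7] ang1.1
top flux_jar conf0.79 box [248. 186.  22.  21.] ztop68.1 med [614.9  15.5] rect [615.6  16.3] [36.1 35.8] ang45.1
top tip_cleaner conf0.91 box [165. 187.  25.  24.] ztop50.1 med [613.2 201.7] rect [614.  201.9] [46.  45.9] ang2.9
top driver conf0.78 box [207. 220.  56.   4.] ztop17.6 med [547.4 118.5] rect [547.5 107.4] [114.8  11.9] ang89.8
top green_jar conf0.64 box [311. 270.  20.  20.] ztop40.2 med [ 440.2 -122.7] rect [ 439.8 -121.9] [35.2 35.7] ang0.5
top tube conf0.97 box [301. 126.  38.  21.] ztop23.9 med [ 764.6 -102. ] rect [764.7 -96.7] [83.7 29.5] ang81.5
top solvent conf0.56 box [184. 123.  24.  21.] ztop79.5 
[... 271 characters left out ...]
3.9] ang0.1
side flux_jar conf0.82 box [251. 189.  18.  26.] ztop66.2 med [613.8  15.7] rect [615.   16.8] [36.1 35.6] ang59.1
side tip_cleaner conf0.63 box [196. 155.  22.  30.] ztop48.2 med [613.2 200.5] rect [613.1 203.3] [49.6 46.3] ang84.3
side driver conf0.62 box [199. 194.  31.  22.] ztop16.4 med [545.8 119.5] rect [547.3 119.8] [95.3 12.1] ang90.0
side green_jar conf0.66 box [242. 285.  21.  26.] ztop38.3 med [ 439.2 -122.8] rect [ 440. -122.] [37.9 35.3] ang44.8
side tube conf0.75 box [249. 131.  16.  27.] ztop76.8 med [753.8 161.2] rect [754.1 161.1] [18.4 16.9] ang43.0
side solvent conf0.92 box [248. 132.  16.  33.] ztop76.8 med [753.8 161.3] rect [754.1 161.2] [18.4 16.9] ang43.6
```

View pics/y_side.png

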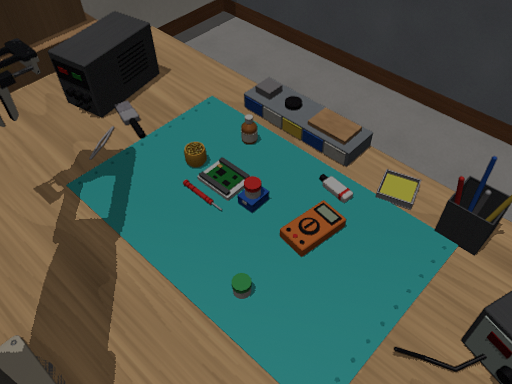

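The side view shows the box and jar at (253,193), the pot at (196,155) and the driver at (202,195), all beside the holder with the robot clear. I'm handing it in.

```bash
python3 -c "
from cell import manip
print(manip.close_job())"
```

```text
the job is handed in; nothing more can be done
None
```

The repair mat is laid out as asked and handed in at about 46 s of the 96 s allowed. I placed the box first, then the flux jar on it, then the tip cleaner, then the screwdriver.

Last checks, from both cameras with the arm clear:

| Thing | Measured | Asked |
|---|---|---|
| Box centre to holder centre, multimeter side | about 92 mm, parallel within about 1° | 92 mm |
| Flux jar on the box | upright, within about 1 mm of the box's centre | middle of the box |
| Tip cleaner centre to holder centre, opposite side | about 95 mm, 2–3 mm towards the robot from centred | 96 mm |
| Screwdriver centre line in front of the holder | about 69 mm (gap about 23 mm), parallel within about 1° | 67 mm (gap about 20 mm) |

The screwdriver gap is deliberately a little wide, so the fingers would clear the holder when they opened.

The green-lidded jar and the amber bottle measure within about 1 mm of where they started. So does the white tube in the top camera.

**What failed or disagreed:**
- **First grasp:** the first grasp of the box closed on air, because the fingertips sit about 28 mm higher than the reported TCP. I found this from the depth pictures and a light touch on the mat (about 12 N), then corrected for it.
- **Arm against cameras:** the arm and the cameras differ by about 2 mm in x.
- **Network mix-ups:** in the final pictures the network took the amber bottle for the tube in the side view. An earlier top view labelled the screwdriver as the tube. I judged both from the pictures instead.

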